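# Fetch an encoder from under a riser with a trigger reacher

### The arm

A 7-joint arm with a two-finger parallel gripper is mounted at the origin on the work surface. World frame = base frame: x ahead of the robot, y to its left, z up, the work surface at z = 0. Lengths are in m, angles in degrees, forces in N, time in s.
With the tool pointing down it reaches from about 0.425 to 0.925 m from the base axis. Payload 6.8 kg.
Tool frame: the origin (TCP) lies at the very end of the fingers, on their centre line; the grasp point (between the pads) lies 19 mm behind it; z points along the fingers, y is the line along which they close (so a half turn about z gives the same grasp; the last joint's range is limited). The gripper opens to 85 mm and grips with 20 to 120 N. Pads are 22 mm wide; open, the fingers measure 114 mm over their backs; the gripper's body (76 mm by 85 mm) begins 54 mm behind the grasp point. The pads swing forward as they close: fully open they stand 13 mm farther back than shut.
Start: joints at [69.379, 27.33, 1.283, 89.118, -0.659, 63.558, -4.761], TCP at [0.168, -0.654, 0.231] pointing down, gripper open.
Joint ranges: [-169.35, 169.35], [-19.33, 120.38], [-80.79, 83.38], [13.8, 139.57], [-78.32, 258.32], [9.67, 109.79], [-169.56, 169.56]. Speed limits (degrees/s): [136.94, 136.94, 180, 180, 180, 180, 180].

### API

Orientations are given as [roll, pitch, yaw] about the fixed x, y, z axes, in that order (R = Rz(yaw) Ry(pitch) Rx(roll)).
In Python, from station import robot gives the robot as it stands.
- The arm moves only by the tool servo_tool, never from a script. Its argument "targets" is a list of rows, each an object with "travel": the shift along the world's x, y, z in m, a list of three; "delta_rot": the turn, a rotation vector about the world's x, y, z in degrees, a list of three. In form: [{"travel": [dx, dy, dz], "delta_rot": [rx, ry, rz]}, ...]. A call has 1 to 12 rows; each row is the pose to reach, as a shift and turn from the pose commanded when the call began; what a row does not reach only later rows make up. A row lasts 1/12 s, in which the tool goes at most 41.7 mm and 7.16 degrees, less where a joint would pass 70% of its speed; a pose out of reach is approached as far as the arm can. A call with a gripper value outside its range is refused whole. "fingers" is the closure in counts, from 0 (fully open) to 255 (shut), set as the call begins (left out, the last holds). The fingers move at their own pace and stop on an object; "newtons" is the grip in N (left out, the last holds). Time passes only in rows, so rows that repeat a pose let the fingers close. It gives the time, the measured TCP pose, the force, the opening and the grip force at its end, in the units of the state.
- robot.read_state(): the state, without advancing time (a new reading comes with each control period).
- robot.snapshot(name): name is "scene" or "top"; returns the picture (400x640x3 uint8, red, green, blue); there is no depth.
- robot.camera_info(name): a dict with "camera_matrix" (3x3 intrinsics, pixels), "eye" and "attitude" of the camera in the world. Camera axes: x right, y down, z forward; pixel columns grow to the right and rows downward; lengths in m; the calibration is good to about 2 mm. A picture is of the moment at which its call begins. camera_info takes no time and is no camera call.
- robot.job_done(): hands the job in; it is judged then, once.
The state is a dict: "t": time; "joint_pos": joint angles; "joint_velocities": joint speeds; "effort": joint torques, N m; "ee_pos": TCP position; "orientation": TCP orientation; "contact_force": force on the tool from outside, world axes, zero at the start; "wrist_torque": the same for the moment, N m; "opening": finger opening in m; "grasp_force": force on a finger pad.
Only numpy, scipy, OpenCV 4.12 (cv2) and the standard library are available. Lean on these libraries where they do the work, as an engineer would, in place of code of your own. Each camera call takes 0.05 s, during which the arm holds its last target. There are 200 camera calls.

### The job

A small encoder has slid to where no hand fits, under the low clear riser shelf on the robotics bench. Take the reacher by its handle and trigger, squeeze the trigger so that its jaws close on the encoder under the riser, only firmly enough to carry it because its thin housing cracks easily, draw it out at the front and stand it upright near the middle of the rubber mat without dropping it. Then open the jaws and stand the reacher back on the bench away from the mat and the riser; do not touch the encoder with the robot's fingers, bump the riser or disturb the other things.

Things in the scene. Friction and masses are not known exactly. Their poses are not given: they have to be found in the camera images.
- reacher: Trigger reacher (0.3 kg) standing on the bench. Origin on its underside, midway between handle's rear face and trigger's front face at rest; x along the shaft to the jaws, y left, z up. Steel foot plate x -50 to 40, y -30 to 30, 4 mm thick; shaft 18 mm wide up to z 20; crosshead x 108 to 124, y -56 to 56, z 0 to 20; in front of it two parallel upright jaws, x 125 to 175, z 3 to 25.
- reacher_handle (a point): Rear face of the reacher's fixed upright black handle: reacher x = -33 mm, y = 0, z = 85 mm. The handle is 16 mm thick, 28 mm wide (y), up to z = 112 mm. Grip handle and trigger together from above, one finger behind the handle, the other before the trigger.
- reacher_trigger_face (a point): Front face of the trigger blade, x = +33 mm at rest (66 mm from the handle's rear face), z = 85 mm; blade 12 mm thick, 28 mm wide, z 40 to 110. Slides straight back up to 27 mm when squeezed, springs forward when let go: 7 N plus 0.1 N per mm, enough to lift the reacher by after a 3 to 6 mm squeeze. As fingers close evenly, shaft and jaws move forward by half the squeeze.
- reacher_grip (a point): Point on the reacher midway between handle and trigger at rest, 85 mm above its underside: a good height to grip.
- reacher_jaws (a point): Point on the reacher's centre line amid the length of the jaws: x = 150 mm, y = 0, z = 14 mm in the reacher's frame. The left jaw (+y) moves, the right one stands still. The right jaw was set by a tight screw: its inner face stands anywhere from y = -24 to y = -17 mm, which is not measured.
- reacher_pad: Moving left jaw's pad, a 50 x 6 x 22 mm rubber plate, inner face at reacher y = +24 mm when the trigger is free; origin and axes then coincide with the reacher's. Each mm of trigger moves it 1 mm to the right. It sits on springs of 2 N per mm: once an object is clamped, each further mm of trigger adds 1.5 to 2 N to the squeeze and to the trigger's force.
- encoder: The fallen encoder: upright black plastic can, 28 mm diameter, 30 mm tall, with a 6 mm thick shaft stub up to 39 mm on its top, about 70 g. Origin at the centre of its underside. Stands on the bench under the riser. Its thin housing cracks if the jaws squeeze it with more than 9 N; about 4 N carries it.
- riser: Fixed low riser shelf, origin on the bench under its centre. Clear top 140 mm deep (x) and 260 mm wide (y), underside 62 mm and top 68 mm above the bench; aluminium side walls 8 mm thick at y = -130 to -122 and 122 to 130; open at front and back. Its front edge, the side to draw the encoder out at, is at its x = -70 mm.
- mat: Fixed flat black rubber mat, 150 (x) x 140 (y) x 3 mm; origin under its centre on the bench.
- battery: Bystander: grey battery block 150 (x) x 75 (y) x 113 mm; origin at the centre of its underside.
- jar: Bystander: small white jar with a metal lid, 38 mm diameter, 38 mm tall, standing on the riser's top near its back left corner; origin at the centre of its underside.

How it is judged (in metres and radians):
On the way, in this order (a step that is already met when the one before it is completed fails the run):
1. the reacher's jaws hold the encoder while it is under the riser (contact force between encoder and reacher_pad above 1 N and contact force between reacher and the fingers above 1 N and x of encoder in the frame of riser above -0.055 m), for 0.2 s.
2. the encoder, held in the jaws, is out in front of the riser (contact force between encoder and reacher_pad above 1 N and x of encoder in the frame of riser below -0.085 m), for 0.1 s.
At the end, for the whole second after the job is handed in: The encoder is at rest, upright within 0.15 rad, on the mat within 35 mm of its centre; the reacher stands at rest on the bench (within 0.1 rad, underside below 8 mm), not touching the encoder, its jaws at least 110 mm from the mat's centre and not under the riser (horizontal distance between encoder and mat below 0.035 m and angle between encoder's own z axis and vertical below 0.15 rad and height (world z) of each of encoder, reacher below 0.008 m and linear speed of each of encoder, reacher below 0.02 m/s and contact force between encoder and reacher below 0.1 N and angle between reacher's own z axis and vertical below 0.1 rad and horizontal distance between reacher_jaws and mat above 0.11 m and (x of reacher_jaws in the frame of riser below -0.08 m or y of reacher_jaws in the frame of riser below -0.14 m or y of reacher_jaws in the frame of riser above 0.14 m)).
It fails at once if the encoder's housing is squeezed with more than 9 N by the jaws (contact force between encoder and reacher_pad above 9 N).
It fails at once if the robot's fingers touch the encoder (contact force between encoder and the fingers above 0.3 N).
It fails at once if the encoder is dropped, flung (faster than 0.8 m/s) or knocked over (linear speed of encoder above 0.8 m/s or angle between encoder's own z axis and vertical above 0.6 rad).
It fails at once if the riser is bumped with more than 10 N (contact force between riser and anything else above 10 N).
It fails at once if a bystander is moved more than 20 mm (distance of any of jar, battery from where it was at the start of the episode above 0.02 m).
It also fails if it takes over 72 s, if anything falls off the work surface, if the arm or the gripper's body presses on something with over 40 N, if the wrist force passes 120 N, or if a joint passes its speed limit or range.

## Working session

There is one attempt and no reset: what is moved stays moved. The work goes in short steps, Python scripts to look and compute and a tool call to move; the robot and the scene stay as the last step left them, time stands still between calls to the robot, and variables do not carry over. Pictures are saved under pics/ and viewed, at most 10 in all, crops included, and the job is handed in when it is done.

Besides the shell and the picture viewer there is one more tool, called after "Request:" as name([rows], argument=value, ...), one row to a line, values as JSON. servo_tool: Moves the arm, as the interface text tells. Its arguments: {"type":"object","properties":{"targets":{"type":"array"},"fingers":{"type":"number"},"newtons":{"type":"number"}},"required":["targets"]}

```bash
mkdir -p pics; cat > h.py <<'E'
import numpy as np, cv2
from station import robot
def snap(n,f=None):
    im=robot.snapshot(n)
    if f: cv2.imwrite('pics/'+f,im[:,:,::-1])
    return im
def cam(n):
    c=robot.camera_info(n); return np.array(c['camera_matrix']),np.array(c['eye']),np.array(c['attitude'])
E
python3 - <<'E'
from h import *
for n in('scene','top'):
    snap(n,n+'0.png'); print(robot.camera_info(n))
print(robot.read_state())
E
```

```text
{'camera_matrix': array([[458.69291831,   0.        , 316.17787621],
       [  0.        , 458.69291831, 198.5927814 ],
       [  0.        ,   0.        ,   1.        ]]), 'eye': array([1.31075332, 0.36510201, 1.21743654]), 'attitude': array([-142.67503174,   -0.43661752,  115.68340711])}
{'camera_matrix': array([[376.58703232,   0.        , 317.62140049],
       [  0.        , 376.58703232, 198.93197263],
       [  0.        ,   0.        ,   1.        ]]), 'eye': array([ 0.30848729, -0.00670135,  1.07628288]), 'attitude': array([-168.42595605,   -0.17300679,  -89.48105181])}
{'t': 0.1, 'joint_pos': array([69.38066837, 27.37360743,  1.28053216, 89.17120041, -0.65861911,
       63.55804653, -4.76245929]), 'joint_velocities': array([ 0.05651139, -0.14534769, -0.02111523, -0.09831608, -0.02146511,
        0.04712626, -0.03006431]), 'effort': array([ 4.26403261e-03, -5.97757673e+01,  1.61367383e+00, -2.81954759e+01,
        1.28026385e-02,  4.98461479e-03,  1.75301625e-05]), 'ee_pos': array([ 0.16801222, -0.65321409,  0.23040391]), 'orientation': array([-1.79904788e+02,  7.44280245e-03,  1.44254214e+01]), 'contact_force': array([-0.37862397,  0.15328702, -0.18370334]), 'wrist_torque': array([ 0.01879836,  0.02421886, -0.05704462]), 'grasp_force': 0.0, 'opening': 0.08520519369303492}
```

View pics/scene0.png

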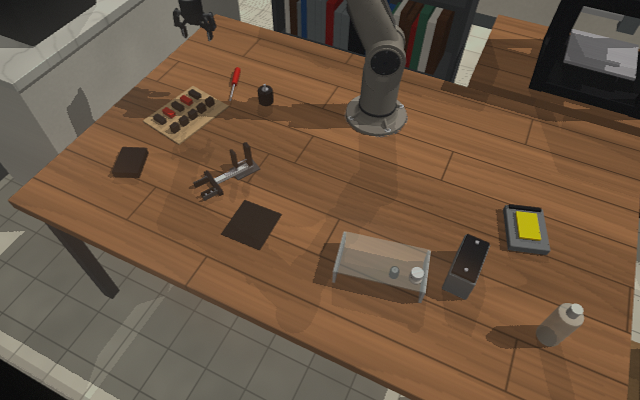

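View pics/top0.png

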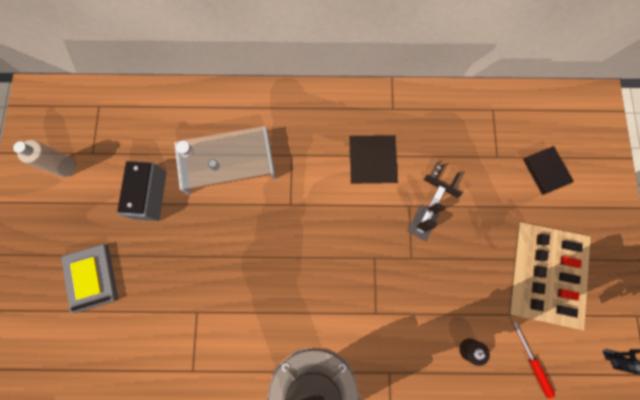

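The scene view shows the reacher at about (230,172), the mat at (251,225), and the riser at (380,265) with the encoder at (394,272) and the jar at (417,274). In the top view the reacher is at (433,205), the mat at (373,159), and the riser at (225,158) with the encoder at (213,164). I'll enlarge these areas.

```bash
python3 - <<'E'
import cv2,numpy as np
s=cv2.imread('pics/scene0.png');t=cv2.imread('pics/top0.png')
z=lambda im,x,y,w,h:cv2.convertScaleAbs(cv2.resize(im[y:y+h,x:x+w],(400,300),interpolation=cv2.INTER_CUBIC),alpha=1.6,beta=20)
a=np.vstack([np.hstack([z(t,400,155,80,60+30)if 0 else z(t,390,150,120,90),z(t,164,115,120,90)]),np.hstack([z(s,180,130,120,90),z(s,320,220,120,90)])])
cv2.imwrite('pics/zoom.png',a)
E
```

```text
(no output)
```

View pics/zoom.png

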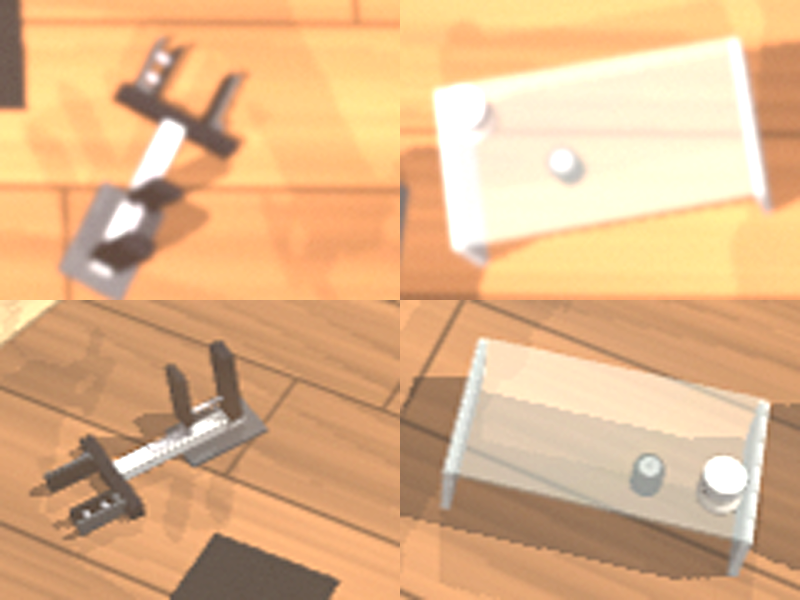

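```bash
cat >> h.py <<'E'
from scipy.spatial.transform import Rotation as Ro
def ray(n,p):
    K,e,a=cam(n); d=Ro.from_euler('xyz',a,degrees=True).as_matrix()@np.linalg.solve(K,[p[0],p[1],1.]); return e,d
def onz(n,p,z):
    e,d=ray(n,p); return e+d*(z-e[2])/d[2]
def tri(p,q):
    A=0;b=0
    for n,x in(('scene',p),('top',q)):
        e,d=ray(n,x); d=d/np.linalg.norm(d); M=np.eye(3)-np.outer(d,d); A=A+M; b=b+M@e
    return np.linalg.solve(A,b)
E
python3 - <<'E'
from h import *
np.set_printoptions(precision=4,suppress=True)
k=.3
T=lambda o,p:(o[0]+p[0]*k-.35,o[1]+p[1]*k-.35)
TR,TS,SR,SS=(390,150),(164,115),(180,130),(320,220)
print('stub',tri(T(SS,(250,165)),T(TS,(165,160))),onz('scene',T(SS,(250,165)),.039),onz('top',T(TS,(165,160)),.039))
for nm,s,t in(('BL',(345,236),(33,90)),('BR',(47,175),(338,40)),('FL',(367,102),(55,248)),('FR',(83,40),(355,195))):
    print(nm,onz('scene',T(SS,s),.068),onz('top',T(TS,t),.068))
for nm,s,t in(('crossL',(133,214),(122,95)),('crossR',(87,138),(234,147))):
    print(nm,onz('scene',T(SR,s),.02),onz('top',T(TR,t),.02))
print('handle',tri(T(SR,(222,44)),T(TR,(133,243))),'trig',tri(T(SR,(177,66)),T(TR,(165,188))))
print('handle',onz('scene',T(SR,(222,44)),.112),onz('top',T(TR,(133,243)),.112),'trig',onz('scene',T(SR,(177,66)),.110),onz('top',T(TR,(165,188)),.110))
for t in((102,184),(61,268),(123,298)): print('foot',onz('top',T(TR,t),.004))
print('footfr',onz('scene',T(SR,(268,130)),.004),onz('scene',T(SR,(195,167)),.004))
im=cv2.imread('pics/top0.png'); m=(im[125:195,340:410].max(2)<55).astype('uint8')
n,l,st,c=cv2.connectedComponentsWithStats(m); i=1+st[1:,4].argmax(); print('mat',onz('top',c[i]+[340,125],.003),st[i],cv2.minAreaRect(np.argwhere(l==i)[:,::-1].astype('float32')))
im=cv2.imread('pics/scene0.png'); m=(im[190:260,210:290].max(2)<75).astype('uint8')
n,l,st,c=cv2.connectedComponentsWithStats(m); i=1+st[1:,4].argmax(); print('mat',onz('scene',c[i]+[210,190],.003),st[i])
E
```

```text
stub [0.6257 0.2968 0.0316] [0.629  0.2994 0.039 ] [0.6242 0.2924 0.039 ]
BL [0.6737 0.3936 0.068 ] [0.6758 0.3995 0.068 ]
BR [0.7296 0.1501 0.068 ] [0.7234 0.1435 0.068 ]
FL [0.5425 0.3719 0.068 ] [0.539  0.3697 0.068 ]
FR [0.5919 0.1232 0.068 ] [0.5866 0.1243 0.068 ]
crossL [ 0.6062 -0.3177  0.02  ] [ 0.5894 -0.3222  0.02  ]
crossR [ 0.5431 -0.4145  0.02  ] [ 0.544  -0.4166  0.02  ]
handle [ 0.4458 -0.2965  0.1206] trig [ 0.4892 -0.3233  0.1182]
handle [ 0.4391 -0.3035  0.112 ] [ 0.4465 -0.2975  0.112 ] trig [ 0.4831 -0.3291  0.11  ] [ 0.4905 -0.3254  0.11  ]
foot [ 0.5135 -0.3057  0.004 ]
foot [ 0.4398 -0.2671  0.004 ]
foot [ 0.4145 -0.3191  0.004 ]
footfr [ 0.4403 -0.261   0.004 ] [ 0.517  -0.3032  0.004 ]
mat [ 0.7128 -0.1783  0.003 ] [33 13  4  4  5] ((34.75, 14.750000953674316), (3.535533905029297, 1.4142134189605713), 45.0)
mat [ 0.6568 -0.1694  0.003 ] [  11   10   60   50 1695]
```

The encoder is at about (0.626, 0.296), riser centre (0.633, 0.260) with yaw 10.8°. The reacher grip point is at (0.468, -0.314), yaw -27°. I'll move above the reacher.

Request:
servo_tool([
  {"travel": [0.012,0.014,0],"delta_rot": [0,0,2]},
  {"travel": [0.037,0.042,0],"delta_rot": [0,0,6]},
  {"travel": [0.062,0.07,0],"delta_rot": [0,0,10]},
  {"travel": [0.087,0.098,0],"delta_rot": [0,0,14]},
  {"travel": [0.112,0.127,0],"delta_rot": [0,0,18]},
  {"travel": [0.137,0.155,0],"delta_rot": [0,0,22]},
  {"travel": [0.162,0.183,0],"delta_rot": [0,0,26]},
  {"travel": [0.187,0.212,0],"delta_rot": [0,0,30]},
  {"travel": [0.212,0.24,0],"delta_rot": [0,0,34]},
  {"travel": [0.237,0.268,0],"delta_rot": [0,0,38]},
  {"travel": [0.262,0.296,0],"delta_rot": [0,0,42]},
  {"travel": [0.287,0.325,0],"delta_rot": [0,0,46]},
], fingers=0, newtons=20)

```text
t: 1.1
ee_pos: [0.4558, -0.3273, 0.2311]
orientation: [-180.0, 0.0, 60.6]
contact_force: [1.0, 0.1, 0.0]
opening: 0.0853
grasp_force: 0.0
```

Request:
servo_tool([
  {"travel": [0.013,0.015,0],"delta_rot": [0,0,2.5]},
  {"travel": [0.013,0.015,0],"delta_rot": [0,0,2.5]},
  {"travel": [0.013,0.015,0],"delta_rot": [0,0,2.5]},
  {"travel": [0.013,0.015,0],"delta_rot": [0,0,2.5]},
])

```text
t: 1.43
ee_pos: [0.467, -0.315, 0.2309]
orientation: [-179.9, 0.1, 62.8]
contact_force: [-1.0, -0.9, 0.0]
opening: 0.0854
grasp_force: 0.0
```

```bash
python3 - <<'E'
from h import *
s=snap('scene');t=snap('top'); print(robot.read_state())
z=lambda im,x,y,w,h:cv2.convertScaleAbs(cv2.resize(im[y:y+h,x:x+w],(400,300),interpolation=cv2.INTER_CUBIC),alpha=1.4,beta=10)
cv2.imwrite('pics/z2.png',np.hstack([z(t,370,135,160,120),z(s,160,80,160,120)])[:,:,::-1])
E
```

```text
{'t': 1.5333, 'joint_pos': array([ 42.33045727,  18.02601886, -18.02718695, 103.65782903,
         6.44702015,  59.34853774,  -5.44578161]), 'joint_velocities': array([ 0.11166619, -0.09139154, -0.35271698,  0.02007935, -0.10891357,
       -0.0791302 ,  0.03270312]), 'effort': array([-5.83265573e-01, -4.73816478e+01, -2.45410815e+00, -2.68857336e+01,
       -1.21989773e-02, -2.10696970e-03,  1.63963592e-03]), 'ee_pos': array([ 0.46677641, -0.315508  ,  0.23104979]), 'orientation': array([-1.79960793e+02,  4.93934570e-02,  6.27205666e+01]), 'contact_force': array([-0.19236876, -0.20526814, -0.33423443]), 'wrist_torque': array([-0.01536422, -0.05739854,  0.04012149]), 'grasp_force': 0.0, 'opening': 0.08535254302941682}
```

View pics/z2.png

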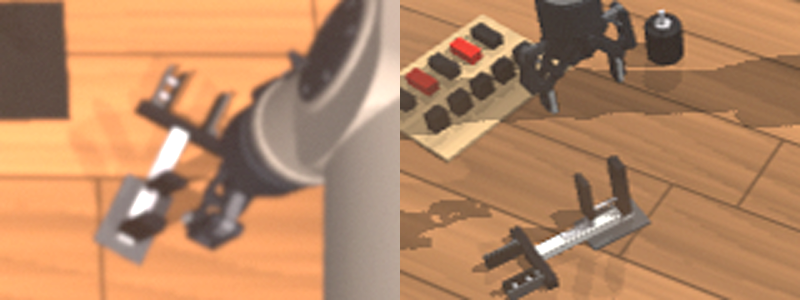

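The gripper is aligned above the reacher. In the top crop the fingers sit near (215,215) and (290,65), displaced by height. I'll descend to just above the handle top and check.

Request:
servo_tool([
  {"travel": [0.001,0.0015,-0.02],"delta_rot": [0,0,0.4]},
  {"travel": [0.001,0.0015,-0.05],"delta_rot": [0,0,0.4]},
  {"travel": [0.001,0.0015,-0.08],"delta_rot": [0,0,0.4]},
  {"travel": [0.001,0.0015,-0.1],"delta_rot": [0,0,0.4]},
  {"travel": [0.001,0.0015,-0.106],"delta_rot": [0,0,0.4]},
  {"travel": [0.001,0.0015,-0.106],"delta_rot": [0,0,0.4]},
])

```text
t: 2.03
ee_pos: [0.4674, -0.3128, 0.1238]
orientation: [-179.8, 0.0, 63.2]
contact_force: [0.5, -0.4, -0.3]
opening: 0.0854
grasp_force: 0.0
```

```bash
python3 - <<'E'
from h import *
s=snap('scene');t=snap('top'); print(robot.read_state()['ee_pos'])
z=lambda im,x,y,w,h:cv2.convertScaleAbs(cv2.resize(im[y:y+h,x:x+w],(400,300),interpolation=cv2.INTER_CUBIC),alpha=1.6,beta=20)
cv2.imwrite('pics/z3.png',np.hstack([z(t,390,150,100,75),z(s,195,115,100,75)])[:,:,::-1])
E
```

```text
[ 0.46947305 -0.31319401  0.12629115]
```

View pics/z3.png

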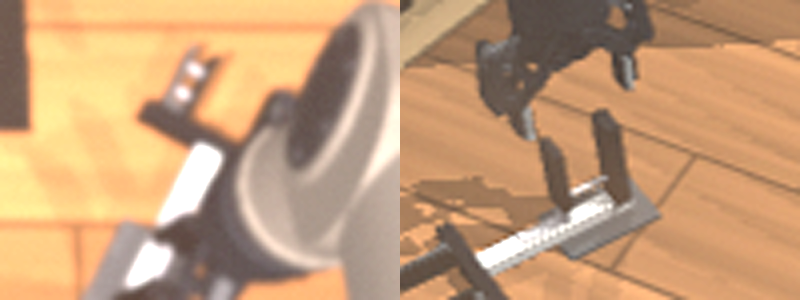

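In the scene crop the finger tips at (525,135) and (630,85) straddle the trigger and handle tops at (552,140) and (603,112), off by about 3–5 mm. I'll make a small correction and descend.

Request:
servo_tool([
  {"travel": [-0.0025,-0.002,-0.01],"delta_rot": [0,0,0]},
  {"travel": [-0.0025,-0.002,-0.022],"delta_rot": [0,0,0]},
  {"travel": [-0.0025,-0.002,-0.034],"delta_rot": [0,0,0]},
  {"travel": [-0.0025,-0.002,-0.046],"delta_rot": [0,0,0]},
  {"travel": [-0.0025,-0.002,-0.058],"delta_rot": [0,0,0]},
  {"travel": [-0.0025,-0.002,-0.065],"delta_rot": [0,0,0]},
  {"travel": [-0.0025,-0.002,-0.065],"delta_rot": [0,0,0]},
])

```text
t: 2.72
ee_pos: [0.4655, -0.3134, 0.058]
orientation: [-179.8, -0.0, 63.3]
contact_force: [-0.1, -1.5, -0.0]
opening: 0.0854
grasp_force: 0.0
```

Request:
servo_tool([
  {"travel": [0,0,0],"delta_rot": [0,0,0]},
  {"travel": [0,0,0],"delta_rot": [0,0,0]},
  {"travel": [0,0,0],"delta_rot": [0,0,0]},
  {"travel": [0,0,0],"delta_rot": [0,0,0]},
  {"travel": [0,0,0],"delta_rot": [0,0,0]},
  {"travel": [0,0,0],"delta_rot": [0,0,0]},
], fingers=50)

```text
t: 3.22
ee_pos: [0.4673, -0.3145, 0.0609]
orientation: [179.9, 0.0, 63.3]
contact_force: [0.4, -0.3, 1.4]
opening: 0.0686
grasp_force: 0.5
```

Request:
servo_tool([
  {"travel": [0,0,0],"delta_rot": [0,0,0]},
  {"travel": [0,0,0],"delta_rot": [0,0,0]},
  {"travel": [0,0,0],"delta_rot": [0,0,0]},
  {"travel": [0,0,0],"delta_rot": [0,0,0]},
  {"travel": [0,0,0],"delta_rot": [0,0,0]},
], fingers=72)

```text
t: 3.63
ee_pos: [0.4659, -0.3139, 0.0611]
orientation: [-179.9, 0.0, 63.3]
contact_force: [-3.9, 3.0, 10.2]
opening: 0.0615
grasp_force: 9.9
```

Request:
servo_tool([
  {"travel": [0,0,0.004],"delta_rot": [0,0,0]},
  {"travel": [0,0,0.008],"delta_rot": [0,0,0]},
  {"travel": [0,0,0.012],"delta_rot": [0,0,0]},
  {"travel": [0,0,0.016],"delta_rot": [0,0,0]},
  {"travel": [0,0,0.02],"delta_rot": [0,0,0]},
  {"travel": [0,0,0.02],"delta_rot": [0,0,0]},
  {"travel": [0,0,0.02],"delta_rot": [0,0,0]},
])

```text
t: 4.22
ee_pos: [0.4668, -0.3143, 0.0806]
orientation: [180.0, 0.0, 63.3]
contact_force: [0.6, 0.5, -2.9]
opening: 0.0614
grasp_force: 7.5
```

Reacher lifted. I'll carry it round to the front of the riser.

Request:
servo_tool([
  {"travel": [0.0,0.008,0.005],"delta_rot": [0,0,0.5]},
  {"travel": [0.002,0.025,0.01],"delta_rot": [0,0,2]},
  {"travel": [0.005,0.05,0.015],"delta_rot": [0,0,4]},
  {"travel": [0.01,0.075,0.02],"delta_rot": [0,0,6]},
  {"travel": [0.015,0.1,0.02],"delta_rot": [0,0,8]},
  {"travel": [0.02,0.125,0.02],"delta_rot": [0,0,10]},
  {"travel": [0.025,0.15,0.02],"delta_rot": [0,0,12]},
  {"travel": [0.028,0.175,0.02],"delta_rot": [0,0,14]},
  {"travel": [0.03,0.2,0.02],"delta_rot": [0,0,16]},
  {"travel": [0.032,0.225,0.02],"delta_rot": [0,0,18]},
  {"travel": [0.033,0.25,0.02],"delta_rot": [0,0,19]},
  {"travel": [0.033,0.275,0.02],"delta_rot": [0,0,20]},
])

```text
t: 5.22
ee_pos: [0.4993, -0.0362, 0.1008]
orientation: [180.0, -0.0, 83.6]
contact_force: [0.0, 0.4, -2.7]
opening: 0.0618
grasp_force: 7.5
```

Request:
servo_tool([
  {"travel": [-0.005,0.025,0],"delta_rot": [0,0,2]},
  {"travel": [-0.013,0.05,0],"delta_rot": [0,0,4]},
  {"travel": [-0.023,0.075,0],"delta_rot": [0,0,6]},
  {"travel": [-0.035,0.1,0],"delta_rot": [0,0,8]},
  {"travel": [-0.047,0.125,0],"delta_rot": [0,0,10]},
  {"travel": [-0.06,0.15,0],"delta_rot": [0,0,12]},
  {"travel": [-0.073,0.175,0],"delta_rot": [0,0,14]},
  {"travel": [-0.086,0.2,0],"delta_rot": [0,0,15]},
  {"travel": [-0.1,0.225,0],"delta_rot": [0,0,17]},
  {"travel": [-0.113,0.25,0],"delta_rot": [0,0,18]},
  {"travel": [-0.125,0.275,0],"delta_rot": [0,0,18.7]},
  {"travel": [-0.128,0.286,0],"delta_rot": [0,0,18.7]},
])

```text
t: 6.22
ee_pos: [0.3682, 0.2515, 0.1011]
orientation: [179.9, -0.1, 102.5]
contact_force: [0.2, 2.1, -1.9]
opening: 0.0618
grasp_force: 7.2
```

Request:
servo_tool([
  {"travel": [0,0,-0.015],"delta_rot": [0,0,0]},
  {"travel": [0,0,-0.03],"delta_rot": [0,0,0]},
  {"travel": [0,0,-0.036],"delta_rot": [0,0,0]},
  {"travel": [0,0,-0.036],"delta_rot": [0,0,0]},
  {"travel": [0,0,-0.036],"delta_rot": [0,0,0]},
])

```text
t: 6.63
ee_pos: [0.3712, 0.2482, 0.065]
orientation: [179.9, -0.1, 102.2]
contact_force: [-0.1, 0.8, 0.2]
opening: 0.0615
grasp_force: 7.1
```

```bash
python3 - <<'E'
from h import *
s=snap('scene','s4.png');t=snap('top','t4.png'); r=robot.read_state();print(r['t'],r['ee_pos'],r['orientation'],r['opening'],r['grasp_force'])
z=lambda im,x,y,w,h:cv2.convertScaleAbs(cv2.resize(im[y:y+h,x:x+w],(400,300),interpolation=cv2.INTER_CUBIC),alpha=1.6,beta=20)
cv2.imwrite('pics/z4.png',np.hstack([z(t,170,130,100,75),z(s,330,195,100,75)])[:,:,::-1])
E
```

```text
6.7333 [0.37121253 0.24765298 0.06492993] [ 1.79951431e+02 -3.79170385e-02  1.02135504e+02] 0.06098670811256404 7.219877611933043
```

View pics/z4.png

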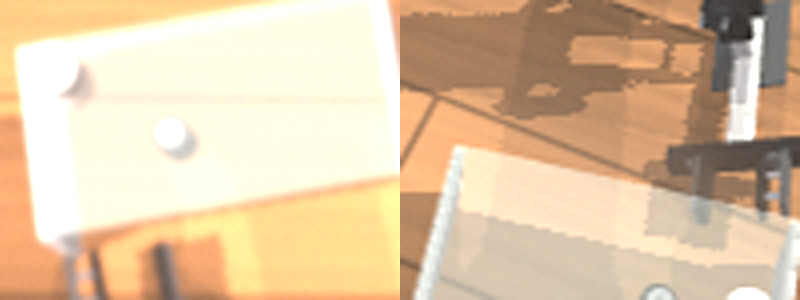

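The top crop shows the jaw tips at about (75,250) and (160,250), well left of the encoder stub at (172,133). The scene crop agrees, with jaws at (702,195) and (766,190) and the stub at (657,292). I'll measure.

```bash
python3 - <<'E'
from h import *
np.set_printoptions(precision=4,suppress=True)
S=lambda p:(330+p[0]/4-.4,195+p[1]/4-.4);T=lambda p:(170+p[0]/4-.4,130+p[1]/4-.4)
def px(n,X):
    K,e,a=cam(n);c=K@(Ro.from_euler('xyz',a,degrees=True).as_matrix().T@(np.array(X)-e));c=c[:2]/c[2]
    o=(330,195) if n=='scene' else (170,130); return (c-o+.4)*4
for n in('scene','top'):
    for X in((.626,.2955,.039),(.371+.125*.977,.2477+.125*.211,.025),(.371+.175*.977,.2477+.175*.211,.025)): print(n,px(n,X))
    e=T((172,133)) if n=='top' else S((257,292)); print('enc',onz(n,e,.039))
print('crossL/R',onz('scene',S((405,155)),.024),onz('scene',S((268,155)),.024))
print('tips',onz('scene',S((302,218)),.012),onz('scene',S((366,216)),.012),onz('top',T((75,245)),.028),onz('top',T((158,245)),.028))
E
```

```text
scene [256.5629 292.8853]
scene [286.2959 154.0837]
scene [278.1307 207.9172]
enc [0.6252 0.2955 0.039 ]
top [170.0716 129.7099]
top [193.4558 316.0037]
top [182.9373 248.5441]
enc [0.6236 0.294  0.039 ]
crossL/R [0.4529 0.3571 0.024 ] [0.4995 0.2615 0.024 ]
tips [0.5341 0.3032 0.012 ] [0.511  0.3466 0.012 ] [0.5431 0.3608 0.028 ] [0.5437 0.3017 0.028 ]
```

The jaws point at about 26° while the tool is at 12°, so the reacher pivoted in the grip. I'll write a numeric yaw check from its bright shaft, then raise it slightly and see whether it realigns.

Request:
servo_tool([
  {"travel": [0,0,0.005],"delta_rot": [0,0,0]},
  {"travel": [-0.003,-0.005,0.012],"delta_rot": [0,0,0]},
  {"travel": [-0.005,-0.01,0.015],"delta_rot": [0,0,0]},
  {"travel": [-0.005,-0.01,0.015],"delta_rot": [0,0,0]},
  {"travel": [-0.005,-0.01,0.015],"delta_rot": [0,0,0]},
])

```text
t: 7.15
ee_pos: [0.3666, 0.2357, 0.0795]
orientation: [180.0, 0.0, 102.0]
contact_force: [0.7, -0.6, -2.5]
opening: 0.0616
grasp_force: 6.3
```

```bash
cat >> h.py <<'E'
def shaft(im,z):
    """bright shaft in scene view near robot's tool -> points, yaw (h plane z)"""
    m=((im.min(2)>165)).astype('uint8'); m[:, :150]=0; m[255:]=0; m[:,445:]=0; m[:150]=0
    n,l,st,c=cv2.connectedComponentsWithStats(m); out=[]
    for i in range(1,n):
        if st[i,4]>25:
            p=np.argwhere(l==i)[:,::-1].astype('float32'); vx,vy,x,y=cv2.fitLine(p,cv2.DIST_HUBER,0,.01,.01).ravel()
            A=onz('scene',(x-6*vx,y-6*vy),z);B=onz('scene',(x+6*vx,y+6*vy),z); d=B-A; d=d if d[0]>0 else -d
            out.append((st[i].tolist(),np.round((A+B)/2,4).tolist(),round(float(np.degrees(np.arctan2(d[1],d[0]))),1)))
    return out
E
python3 - <<'E'
from h import *
for f,z in(('scene0.png',.02),('s4.png',.024)): print(shaft(cv2.imread('pics/'+f)[:,:,::-1],z))
print(shaft(snap('scene','s5.png'),.038)); r=robot.read_state(); print(r['ee_pos'],r['orientation'],r['contact_force'],r['wrist_torque'])
E
```

```text
[([215, 175, 11, 6, 36], [0.5455, -0.3558, 0.02], -36.0)]
[]
[]
[0.36665734 0.23613192 0.07939177] [1.79995502e+02 2.13333331e-02 1.01973191e+02] [ 0.82508853 -0.1957902  -2.78792978] [-0.06834024  0.06859379  0.02648983]
```

```bash
python3 - <<'E'
from h import *
s=cv2.imread('pics/s5.png')
z=cv2.convertScaleAbs(cv2.resize(s[170:270,360:460],(600,600),interpolation=cv2.INTER_CUBIC),alpha=1.4,beta=10)
cv2.imwrite('pics/z5.png',z)
E
```

```text
(no output)
```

View pics/z5.png

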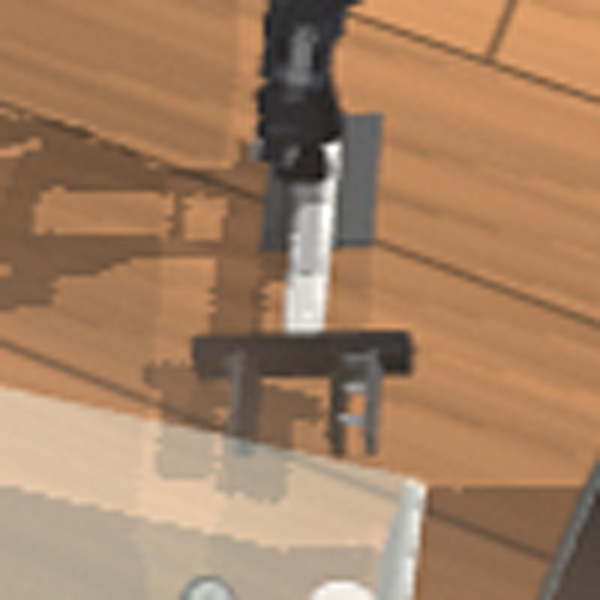

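```bash
python3 - <<'E'
from h import *
np.set_printoptions(precision=4,suppress=True)
S=lambda p:(360+p[0]/6-.4,170+p[1]/6-.4)
z=.036
L,R=onz('scene',S((412,338)),z),onz('scene',S((193,340)),z); d=L-R;print(L,R,np.linalg.norm(d),np.degrees(np.arctan2(-d[0],d[1])))
a,b=onz('scene',S((320,200)),z),onz('scene',S((306,328)),z);d=b-a;print(a,b,np.degrees(np.arctan2(d[1],d[0])))
print('Rtip',onz('scene',S((241,450)),.02),'pad',onz('scene',S((340,452)),.02))
for q in((382,115),(372,245),(262,248)): print('foot',onz('scene',S(q),.018))
E
```

```text
[0.4385 0.3419 0.036 ] [0.4894 0.2402 0.036 ] 0.11365401054253899 26.60382163204979
[0.3741 0.2706 0.036 ] [0.4566 0.2904 0.036 ] 13.512480580772822
Rtip [0.5312 0.2837 0.02  ] pad [0.5103 0.3295 0.02  ]
foot [0.2879 0.2815 0.018 ]
foot [0.3765 0.304  0.018 ]
foot [0.4044 0.2513 0.018 ]
```

The shaft and foot sides give yaw 13.5°, in line with the tool, but the crosshead ends give 27°. So the reacher is rolled about the grip axis with its left side up. I'll set it down flat clear of the wall, loosen, and regrip centred.

Request:
servo_tool([
  {"travel": [0.004,-0.008,0],"delta_rot": [0,0,0]},
  {"travel": [0.01,-0.02,0],"delta_rot": [0,0,0]},
  {"travel": [0.015,-0.03,-0.003],"delta_rot": [0,0,0]},
  {"travel": [0.018,-0.036,-0.006],"delta_rot": [0,0,0]},
  {"travel": [0.018,-0.036,-0.009],"delta_rot": [0,0,0]},
  {"travel": [0.018,-0.036,-0.012],"delta_rot": [0,0,0]},
  {"travel": [0.018,-0.036,-0.015],"delta_rot": [0,0,0]},
  {"travel": [0.018,-0.036,-0.018],"delta_rot": [0,0,0]},
  {"travel": [0.018,-0.036,-0.018],"delta_rot": [0,0,0]},
])

```text
t: 7.95
ee_pos: [0.3841, 0.2025, 0.0614]
orientation: [180.0, -0.1, 102.1]
contact_force: [-3.3, 1.2, 4.7]
opening: 0.0612
grasp_force: 3.2
```

Request:
servo_tool([
  {"travel": [0,0,0],"delta_rot": [0,0,0]},
  {"travel": [0,0,0],"delta_rot": [0,0,0]},
  {"travel": [0,0,0],"delta_rot": [0,0,0]},
  {"travel": [0,0,0],"delta_rot": [0,0,0]},
  {"travel": [0,0,0],"delta_rot": [0,0,0]},
  {"travel": [0,0,0],"delta_rot": [0,0,0]},
], fingers=44)

```text
t: 8.45
ee_pos: [0.3847, 0.2008, 0.0613]
orientation: [-180.0, -0.0, 102.0]
contact_force: [-1.0, 0.1, 0.4]
opening: 0.0704
grasp_force: 0.0
```

```bash
python3 - <<'E'
from h import *
s=snap('scene','s6.png')
z=cv2.convertScaleAbs(cv2.resize(s[130:270,320:460],(600,600),interpolation=cv2.INTER_CUBIC),alpha=1.5,beta=25)
cv2.imwrite('pics/z6.png',z[:,:,::-1])
E
```

```text
(no output)
```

View pics/z6.png

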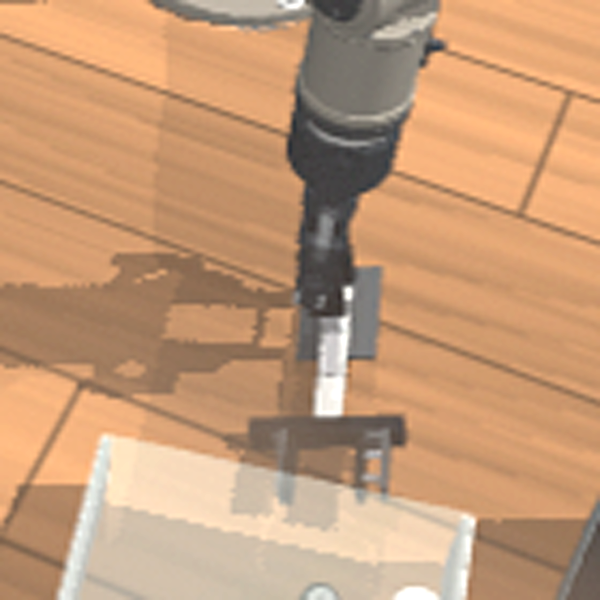

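The crop shows the crosshead ends at (250,425) and (405,421), foot corners at (382,267), (373,357) and (298,360), jaw tips at (284,502) and (362,502), and the stub at (320,592).

```bash
python3 - <<'E'
from h import *
np.set_printoptions(precision=4,suppress=True)
k=140/600
S=lambda p:(320+p[0]*k-.4,130+p[1]*k-.4)
L,R=onz('scene',S((406,417)),.02),onz('scene',S((249,420)),.02); d=L-R;print('cross',L,R,np.linalg.norm(d),np.degrees(np.arctan2(-d[0],d[1])))
a,b=onz('scene',S((338,320)),.02),onz('scene',S((328,414)),.02);d=b-a;print('shaft',a,b,np.degrees(np.arctan2(d[1],d[0])))
F=[onz('scene',S(q),.004) for q in((382,267),(373,357),(298,360))];print(*F)
d=F[1]-F[0];print(np.degrees(np.arctan2(d[1],d[0]))); d=F[1]-F[2];print(np.linalg.norm(d),np.degrees(np.arctan2(-d[0],d[1])))
print('Rtip',onz('scene',S((285,500)),.01),'pad',onz('scene',S((362,502)),.01),'enc',onz('scene',S((320,592)),.039))
E
```

```text
cross [0.4495 0.3032 0.02  ] [0.5024 0.2006 0.02  ] 0.11548981958942278 27.283599305530466
shaft [0.3873 0.2286 0.02  ] [0.4721 0.2508 0.02  ] 14.688223033686446
[0.3105 0.2405 0.004 ] [0.3965 0.2625 0.004 ] [0.4242 0.2122 0.004 ]
14.310677796174458
0.05741233697669708 28.785654927034745
Rtip [0.5488 0.2472 0.01  ] pad [0.5262 0.2974 0.01  ] enc [0.6251 0.2968 0.039 ]
```

Still rolled about 19° even with the fingers loosened, so something is propping it. I'll open fully and compare the foot plate numerically.

Request:
servo_tool([
  {"travel": [0,0,0],"delta_rot": [0,0,0]},
  {"travel": [0,0,0],"delta_rot": [0,0,0]},
  {"travel": [0,0,0],"delta_rot": [0,0,0]},
  {"travel": [0,0,0],"delta_rot": [0,0,0]},
  {"travel": [0,0,0],"delta_rot": [0,0,0]},
  {"travel": [0,0,0],"delta_rot": [0,0,0]},
], fingers=0)

```text
t: 9.0
ee_pos: [0.3847, 0.2007, 0.0613]
orientation: [-180.0, 0.0, 102.0]
contact_force: [0.1, -0.4, -0.6]
opening: 0.0857
grasp_force: 0.0
```

```bash
python3 - <<'E'
from h import *
np.set_printoptions(precision=4,suppress=True)
a=cv2.imread('pics/s6.png')[:,:,::-1]; b=snap('scene','s7.png'); snap('top','t7.png')
d=np.abs(a.astype(int)-b).max(2)>25; d[:, :300]=0
ys,xs=np.where(d); print('changed',len(xs), (xs.min(),xs.max(),ys.min(),ys.max()) if len(xs) else '')
print(a[205,405],a[210,390],a[229,397],a[150,380],a[190,420])
for im in(a,b):
    m=((im.max(2).astype(int)-im.min(2)<22)&(im.max(2)>55)&(im.max(2)<125)).astype('uint8'); m[:,:370]=0;m[:,430:]=0;m[:180]=0;m[220:]=0
    n,l,st,c=cv2.connectedComponentsWithStats(m)
    i=1+st[1:,4].argmax(); cn=cv2.findContours((l==i).astype('uint8'),0,2)[0][0]; print(st[i],cv2.approxPolyDP(cn,2,True)[:,0].tolist())
    m=(im.max(2)<60).astype('uint8'); m[:,:360]=0;m[:,430:]=0;m[:222]=0;m[236:]=0
    n,l,st,c=cv2.connectedComponentsWithStats(m); i=1+st[1:,4].argmax(); print('cross',st[i],cv2.minAreaRect(np.argwhere(l==i)[:,::-1].astype('float32')))
E
```

```text
changed 1226 (np.int64(337), np.int64(416), np.int64(152), np.int64(253))
[69 68 68] [47 45 43] [54 44 38] [132  92  61] [120  85  55]
[394 192  15  27 201] [[408, 192], [400, 197], [399, 204], [394, 204], [394, 218], [398, 217], [398, 210], [395, 208], [398, 208], [400, 203], [401, 212], [407, 212]]
cross [386 227  28   9 155] ((399.5, 231.0), (8.0, 27.0), 90.0)
[395 196  16  24 119] [[409, 196], [405, 208], [395, 207], [396, 219], [398, 210], [403, 210], [403, 215], [408, 216]]
cross [390 230  26   6  90] ((402.5, 232.5), (5.0, 25.0), 90.0)
```

```bash
python3 - <<'E'
from h import *
s=cv2.imread('pics/s7.png');t=cv2.imread('pics/t7.png')
z=lambda im,x,y:cv2.convertScaleAbs(cv2.resize(im[y:y+150,x:x+100],(400,600),interpolation=cv2.INTER_CUBIC),alpha=1.5,beta=15)
cv2.imwrite('pics/z7.png',np.hstack([z(s,345,130),z(t,175,125)]))
E
```

View pics/z7.png

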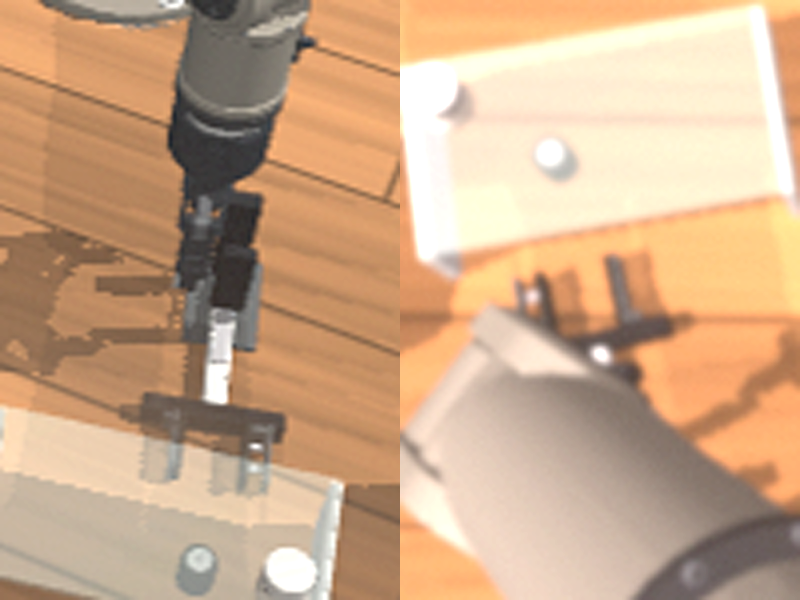

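The reacher is now flat. In the scene half the handle top is near (242,198), the trigger top (237,252), the crosshead from (143,398) to (285,415), and the fingers at (200,230). The grip was therefore well off-centre in y. I'll remeasure.

```bash
python3 - <<'E'
from h import *
np.set_printoptions(precision=4,suppress=True)
S=lambda p:(345+p[0]/4-.4,130+p[1]/4-.4);T=lambda p:(175+p[0]/4-.4,125+p[1]/4-.4)
L,R=onz('scene',S((285,414)),.02),onz('scene',S((144,396)),.02); d=L-R;print('cross',L,R,(L+R)/2,np.linalg.norm(d),np.degrees(np.arctan2(-d[0],d[1])))
a,b=onz('scene',S((225,315)),.02),onz('scene',S((215,402)),.02);d=b-a;print('shaft',a,b,np.degrees(np.arctan2(d[1],d[0])))
print('handle',onz('scene',S((243,200)),.112),'trig',onz('scene',S((237,254)),.110))
F=[onz('scene',S(q),.004) for q in((262,262),(254,350),(186,340))];print('foot',*F)
print('Rtip',onz('scene',S((176,478)),.003),onz('top',T((213,257)),.025),'L',onz('scene',S((265,490)),.003),'pad',onz('top',T((142,275)),.025))
print('crossTop R',onz('top',T((272,323)),.02),'enc',onz('scene',S((199,552)),.039),onz('top',T((154,153)),.039))
E
```

```text
cross [0.4696 0.3148 0.02  ] [0.5019 0.2101 0.02  ] [0.4858 0.2624 0.02  ] 0.10958248730995378 17.17150793693053
shaft [0.3995 0.2411 0.02  ] [0.4829 0.262  0.02  ] 14.101509119634136
handle [0.3573 0.2262 0.112 ] trig [0.4089 0.2394 0.11  ]
foot [0.3215 0.2491 0.004 ] [0.4103 0.2722 0.004 ] [0.4251 0.2193 0.004 ]
Rtip [0.5506 0.257  0.003 ] [0.5508 0.2494 0.025 ] L [0.5308 0.3221 0.003 ] pad [0.5371 0.2993 0.025 ]
crossTop R [0.5041 0.2058 0.02  ] enc [0.6245 0.2968 0.039 ] [0.6236 0.2925 0.039 ]
```

The reacher stands flat at yaw 14.6° with its grip point near (0.380, 0.232). The TCP is 32 mm to its right, since the roll-back shifted the handle. I'll slide the open fingers across along the reacher's y and regrip.

Request:
servo_tool([
  {"travel": [0.003,0.001,0],"delta_rot": [0,0,2.5]},
  {"travel": [0.002,0.005,0],"delta_rot": [0,0,2.5]},
  {"travel": [0,0.011,0],"delta_rot": [0,0,2.5]},
  {"travel": [-0.0015,0.017,0],"delta_rot": [0,0,2.5]},
  {"travel": [-0.003,0.023,0],"delta_rot": [0,0,2.5]},
  {"travel": [-0.0045,0.028,0],"delta_rot": [0,0,2.5]},
  {"travel": [-0.005,0.031,0],"delta_rot": [0,0,2.5]},
  {"travel": [-0.005,0.031,0],"delta_rot": [0,0,2.5]},
  {"travel": [-0.005,0.031,0],"delta_rot": [0,0,2.5]},
])

```text
t: 9.85
ee_pos: [0.3795, 0.2319, 0.0613]
orientation: [-180.0, 0.0, 104.6]
contact_force: [-1.1, -0.8, -0.4]
opening: 0.0857
grasp_force: 0.0
```

Request:
servo_tool([
  {"travel": [0,0,0],"delta_rot": [0,0,0]},
  {"travel": [0,0,0],"delta_rot": [0,0,0]},
  {"travel": [0,0,0],"delta_rot": [0,0,0]},
  {"travel": [0,0,0],"delta_rot": [0,0,0]},
  {"travel": [0,0,0],"delta_rot": [0,0,0]},
], fingers=50)

```text
t: 10.27
ee_pos: [0.3797, 0.2316, 0.0613]
orientation: [-180.0, 0.0, 104.5]
contact_force: [-0.3, -1.1, -0.6]
opening: 0.0689
grasp_force: 0.0
```

Request:
servo_tool([
  {"travel": [0,0,0],"delta_rot": [0,0,0]},
  {"travel": [0,0,0],"delta_rot": [0,0,0]},
  {"travel": [0,0,0],"delta_rot": [0,0,0]},
  {"travel": [0,0,0],"delta_rot": [0,0,0]},
  {"travel": [0,0,0],"delta_rot": [0,0,0]},
], fingers=68)

```text
t: 10.68
ee_pos: [0.3789, 0.2315, 0.0616]
orientation: [-179.9, 0.1, 104.6]
contact_force: [-3.4, -1.6, 8.5]
opening: 0.0629
grasp_force: 9.5
```

```bash
python3 - <<'E'
from h import *
s=snap('scene','s8.png');t=snap('top','t8.png'); r=robot.read_state();print(r['t'],r['ee_pos'],r['orientation'],r['contact_force'],r['opening'],r['grasp_force'])
def cc(im,m,b,n):
    q=np.zeros(m.shape,'uint8'); q[b[1]:b[3],b[0]:b[2]]=m[b[1]:b[3],b[0]:b[2]]
    k,l,st,c=cv2.connectedComponentsWithStats(q); i=1+st[1:,4].argmax(); print(n,st[i],c[i],cv2.minAreaRect(np.argwhere(l==i)[:,::-1].astype('float32')))
for f in('s7.png','s8.png'):
    im=cv2.imread('pics/'+f).astype(int); cc(im,(im.min(2)>120)&(im.max(2)-im.min(2)<30),(385,200,415,234),'shaft'); cc(im,im.max(2)<62,(370,224,425,240),'cross')
d=np.abs(cv2.imread('pics/s7.png').astype(int)-cv2.imread('pics/s8.png')).max(2)>30; print('change by box: crosshead/jaws',d[225:256,375:420].sum(),'foot',d[190:220,395:412].sum())
E
```

```text
10.7833 [0.37897014 0.23144975 0.06158268] [-1.79943469e+02  5.29322508e-02  1.04549368e+02] [-2.81966371 -1.38405472  8.38447724] 0.06289050030938508 9.449811279773712
shaft [396 211   8  20  97] [399.57731959 220.48453608] ((399.5670471191406, 220.39633178710938), (5.190281867980957, 19.43595314025879), 6.340191841125488)
cross [387 230  29  10 156] [401.59615385 234.41025641] ((400.8216552734375, 234.62974548339844), (28.749101638793945, 7.018316268920898), 8.972625732421875)
shaft [396 210   8  21 110] [399.4        220.36363636] ((399.28656005859375, 219.92071533203125), (5.632008075714111, 20.31940460205078), 6.340191841125488)
cross [392 231  24   9 135] [403.4962963  234.99259259] ((403.51641845703125, 235.31967163085938), (23.177148818969727, 7.242859840393066), 5.194429397583008)
change by box: crosshead/jaws 13 foot 57
```

Request:
servo_tool([
  {"travel": [0,0,0.001],"delta_rot": [0,0,0]},
  {"travel": [0,0,0.002],"delta_rot": [0,0,0]},
  {"travel": [0,0,0.003],"delta_rot": [0,0,0]},
  {"travel": [0,0,0.003],"delta_rot": [0,0,0]},
  {"travel": [0,0,0.003],"delta_rot": [0,0,0]},
])

```text
t: 11.2
ee_pos: [0.3797, 0.2316, 0.0642]
orientation: [-180.0, 0.0, 104.5]
contact_force: [0.3, -0.4, -2.7]
opening: 0.0625
grasp_force: 7.3
```

```bash
cat >> h.py <<'E'
def cc(im,m,b,n):
    q=np.zeros(m.shape,'uint8'); q[b[1]:b[3],b[0]:b[2]]=m[b[1]:b[3],b[0]:b[2]]
    k,l,st,c=cv2.connectedComponentsWithStats(q); i=1+st[1:,4].argmax(); print(n,st[i],c[i],cv2.minAreaRect(np.argwhere(l==i)[:,::-1].astype('float32')))
E
python3 - <<'E'
from h import *
im=snap('scene','s9.png')[:,:,::-1].astype(int); r=robot.read_state();print(r['ee_pos'],r['contact_force'])
cc(im,(im.min(2)>120)&(im.max(2)-im.min(2)<30),(385,200,415,234),'shaft'); cc(im,im.max(2)<62,(370,222,425,240),'cross')
d=np.abs(im-cv2.imread('pics/s8.png')).max(2)>30; print(d[225:256,375:420].sum(),d[190:220,395:412].sum())
E
```

```text
[0.37970291 0.23163981 0.06421124] [ 0.54838041 -0.2549276  -2.21965509]
shaft [396 209   8  22 114] [399.55263158 219.92982456] ((399.46160888671875, 219.30772399902344), (5.705597877502441, 21.333974838256836), 7.125016689300537)
cross [392 230  24  10 141] [403.23404255 234.68085106] ((403.2567443847656, 234.95945739746094), (23.837854385375977, 7.39795446395874), 9.462322235107422)
5 7
```

It hovers about 2–3 mm and is level. I'll insert it slowly under the riser.

Request:
servo_tool([
  {"travel": [0.001,0,0],"delta_rot": [0,0,0]},
  {"travel": [0.003,0,0],"delta_rot": [0,0,0]},
  {"travel": [0.007,0,0],"delta_rot": [0,0,0]},
  {"travel": [0.012,0.001,0],"delta_rot": [0,0,0]},
  {"travel": [0.018,0.0025,0],"delta_rot": [0,0,0]},
  {"travel": [0.024,0.0042,0],"delta_rot": [0,0,0]},
  {"travel": [0.03,0.0058,0],"delta_rot": [0,0,0]},
  {"travel": [0.036,0.0074,0],"delta_rot": [0,0,0]},
  {"travel": [0.041,0.0087,0],"delta_rot": [0,0,0]},
  {"travel": [0.045,0.0098,0],"delta_rot": [0,0,0]},
  {"travel": [0.047,0.0103,0],"delta_rot": [0,0,0]},
  {"travel": [0.047,0.0103,0],"delta_rot": [0,0,0]},
])

```text
t: 12.25
ee_pos: [0.4271, 0.2422, 0.0643]
orientation: [180.0, -0.0, 104.5]
contact_force: [-0.6, -0.2, -2.7]
opening: 0.0627
grasp_force: 7.3
```

```bash
python3 - <<'E'
from h import *
s=snap('scene','s10.png');t=snap('top','t10.png'); r=robot.read_state();print(r['t'],r['ee_pos'],r['orientation'],r['contact_force'],r['opening'],r['grasp_force'])
z=lambda im,x,y:cv2.convertScaleAbs(cv2.resize(im[y:y+75,x:x+50],(400,600),interpolation=cv2.INTER_CUBIC),alpha=1.5,beta=0)
cv2.imwrite('pics/z10.png',np.hstack([z(s,368,218),z(t,190,140)])[:,:,::-1])
E
```

```text
12.35 [0.42642363 0.24200015 0.06422508] [-1.79978711e+02  5.27593747e-03  1.04534598e+02] [-0.3794665  -0.39563033 -2.58214058] 0.0625843333281732 7.303650453686714
```

View pics/z10.png

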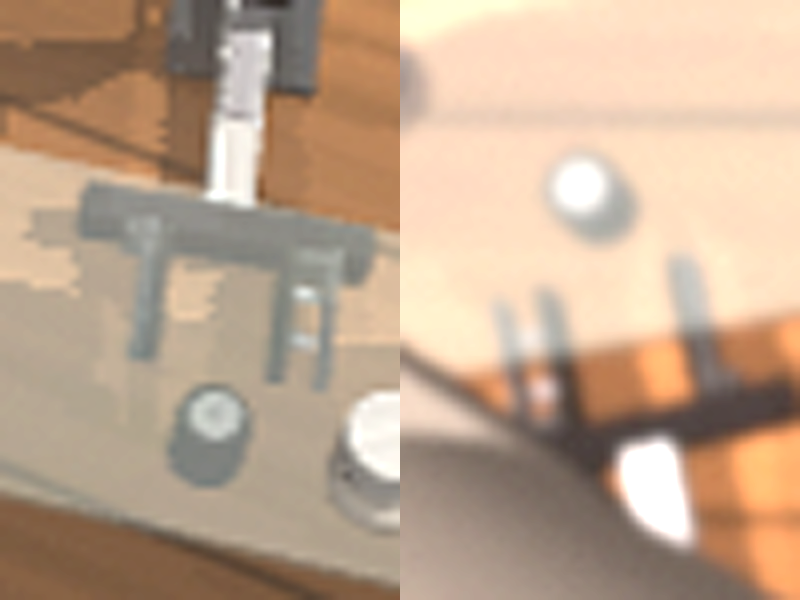

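The scene half shows the right jaw strip at x≈130–157 (tip y≈355), the pad at x≈268–288 (tip y≈380), and the encoder between their lines at (213,412). The top half has the stub at (581,187), the right jaw tip at (682,262) and the pad tip at (548,295). I'll compute the offsets.

```bash
python3 - <<'E'
from h import *
np.set_printoptions(precision=1,suppress=True)
S=lambda p:(368+p[0]/8-.45,218+p[1]/8-.45);T=lambda p:(190+p[0]/8-.45,140+p[1]/8-.45)
c,s=np.cos(np.radians(14.55)),np.sin(np.radians(14.55))
g=np.array([.4267,.2421])
def rel(X): d=X[:2]-g; return np.array([c*d[0]+s*d[1],-s*d[0]+c*d[1]])*1000
for n,f,L in(('scene',S,dict(enc=((215,411),.039),cL=((375,232),.0225),cR=((84,184),.0225),Rtip=((143,345),.0265),Rbase=((149,225),.0265),Ptip=((275,370),.0265),Pbase=((290,258),.0265))),
             ('top',T,dict(enc=((181,187),.039),Rtip=((284,262),.0265),Rbase=((318,385),.0225),Ptip=((146,295),.0265),Pbase=((177,400),.0265),cR=((395,395),.0225)))):
    for k,(p,z) in L.items(): print(n,k,rel(onz(n,f(p),z)))
E
```

```text
scene enc [209.5   3.9]
scene cL [111.4  58.1]
scene cR [111.9 -52.9]
scene Rtip [180.1 -23.7]
scene Rbase [127.8 -26.8]
scene Ptip [180.9  25.2]
scene Pbase [131.8  26.8]
top enc [203.6   2. ]
top Rtip [171.6 -26.2]
top Rbase [125.  -28.4]
top Ptip [171.5  24.3]
top Pbase [130.7  20.8]
top cR [114.7 -54.5]
```

The encoder lies at reacher x≈205, y≈+1, and the right jaw's inner face is near -24. I'll shift 5 mm left, then advance 51 mm.

Request:
servo_tool([
  {"travel": [-0.0003,0.0012,0],"delta_rot": [0,0,0]},
  {"travel": [-0.001,0.0036,0],"delta_rot": [0,0,0]},
  {"travel": [0,0.0051,0],"delta_rot": [0,0,0]},
  {"travel": [0.005,0.0064,0],"delta_rot": [0,0,0]},
  {"travel": [0.011,0.008,0],"delta_rot": [0,0,0]},
  {"travel": [0.018,0.0098,0],"delta_rot": [0,0,0]},
  {"travel": [0.025,0.0116,0],"delta_rot": [0,0,0]},
  {"travel": [0.032,0.0134,0],"delta_rot": [0,0,0]},
  {"travel": [0.039,0.0153,0],"delta_rot": [0,0,0]},
  {"travel": [0.045,0.0168,0],"delta_rot": [0,0,0]},
  {"travel": [0.048,0.0176,0],"delta_rot": [0,0,0]},
  {"travel": [0.048,0.0176,0],"delta_rot": [0,0,0]},
])

```text
t: 13.35
ee_pos: [0.4755, 0.2599, 0.0643]
orientation: [180.0, -0.0, 104.5]
contact_force: [-0.9, 0.1, -3.8]
opening: 0.0628
grasp_force: 7.3
```

```bash
python3 - <<'E'
from h import *
im=snap('scene','s11.png')[:,:,::-1].astype(int); r=robot.read_state();print(r['t'],r['ee_pos'],r['contact_force'],r['opening'],r['grasp_force'])
o=cv2.imread('pics/s10.png').astype(int)
# encoder stub & can: did it move?
print('diff around stub',np.abs(im-o)[265:276,388:401].max(2).astype(int))
E
```

```text
13.4 [0.47485121 0.2597038  0.06419741] [-0.63150678  0.19489181 -2.70424188] 0.06288910888047533 7.311656400561333
diff around stub [[38 20  7  8  7 10 10 12 22 30 32 42 36]
 [37 13  8  7  2  1  1  1  1  2  1  3 10]
 [35 13  7  2  1  1  1  1  2  0  1  1  1]
 [31  5  5  1  0  1  1  1  0  1  1  0  0]
 [29  4  1  0  1  1  1  1  1  0  1  0  1]
 [24  5  1  0  2  1  0  1  1  1  2  0  1]
 [23  2  1  1  0  1  1  1  2  1  1  1  1]
 [16  1  1  1  1  1  1  0  1  0  1  1  1]
 [10  1  1  1  0  1  1  1  1  1  0  2  0]
 [ 6  1  0  0  1  2  1  1  0  1  1  1  2]
 [ 4  1  1  2  1  1  2  1  2  0  1  1  1]]
```

The encoder hasn't moved and the jaws surround it. I'll close in steps.

Request:
servo_tool([
  {"travel": [0,0,0],"delta_rot": [0,0,0]},
  {"travel": [0,0,0],"delta_rot": [0,0,0]},
  {"travel": [0,0,0],"delta_rot": [0,0,0]},
  {"travel": [0,0,0],"delta_rot": [0,0,0]},
], fingers=82)

```text
t: 13.73
ee_pos: [0.4744, 0.2596, 0.0643]
orientation: [-180.0, 0.0, 104.5]
contact_force: [0.1, 0.6, -2.7]
opening: 0.0585
grasp_force: 7.8
```

Request:
servo_tool([
  {"travel": [0,0,0],"delta_rot": [0,0,0]},
  {"travel": [0,0,0],"delta_rot": [0,0,0]},
  {"travel": [0,0,0],"delta_rot": [0,0,0]},
  {"travel": [0,0,0],"delta_rot": [0,0,0]},
], fingers=94)

```text
t: 14.07
ee_pos: [0.4747, 0.2597, 0.0643]
orientation: [180.0, 0.0, 104.5]
contact_force: [-0.5, -0.3, -3.6]
opening: 0.0544
grasp_force: 8.2
```

Request:
servo_tool([
  {"travel": [0,0,0],"delta_rot": [0,0,0]},
  {"travel": [0,0,0],"delta_rot": [0,0,0]},
  {"travel": [0,0,0],"delta_rot": [0,0,0]},
  {"travel": [0,0,0],"delta_rot": [0,0,0]},
], fingers=99)

```text
t: 14.4
ee_pos: [0.4747, 0.2597, 0.0643]
orientation: [-180.0, -0.0, 104.5]
contact_force: [0.7, -0.4, -2.9]
opening: 0.0525
grasp_force: 8.3
```

Request:
servo_tool([
  {"travel": [0,0,0],"delta_rot": [0,0,0]},
  {"travel": [0,0,0],"delta_rot": [0,0,0]},
  {"travel": [0,0,0],"delta_rot": [0,0,0]},
  {"travel": [0,0,0],"delta_rot": [0,0,0]},
], fingers=103)

```text
t: 14.73
ee_pos: [0.4747, 0.2598, 0.0644]
orientation: [180.0, -0.0, 104.5]
contact_force: [1.0, -0.2, -2.8]
opening: 0.0512
grasp_force: 9.0
```

Request:
servo_tool([
  {"travel": [0,0,0],"delta_rot": [0,0,0]},
  {"travel": [0,0,0],"delta_rot": [0,0,0]},
  {"travel": [0,0,0],"delta_rot": [0,0,0]},
  {"travel": [0,0,0],"delta_rot": [0,0,0]},
], fingers=106)

```text
t: 15.07
ee_pos: [0.4746, 0.2598, 0.0644]
orientation: [180.0, -0.0, 104.5]
contact_force: [-2.3, 0.3, -0.3]
opening: 0.0498
grasp_force: 9.7
```

Request:
servo_tool([
  {"travel": [0,0,0],"delta_rot": [0,0,0]},
  {"travel": [0,0,0],"delta_rot": [0,0,0]},
  {"travel": [0,0,0],"delta_rot": [0,0,0]},
  {"travel": [0,0,0],"delta_rot": [0,0,0]},
], fingers=108)

```text
t: 15.4
ee_pos: [0.4744, 0.2598, 0.0645]
orientation: [-180.0, 0.0, 104.5]
contact_force: [-5.3, -1.0, 4.4]
opening: 0.0492
grasp_force: 11.3
```

The reacher is now pressing on the bench because the pads swing down as they close. I'll raise it 2 mm to relieve that and re-read.

Request:
servo_tool([
  {"travel": [0,0,0.0005],"delta_rot": [0,0,0]},
  {"travel": [0,0,0.001],"delta_rot": [0,0,0]},
  {"travel": [0,0,0.0015],"delta_rot": [0,0,0]},
  {"travel": [0,0,0.002],"delta_rot": [0,0,0]},
  {"travel": [0,0,0.002],"delta_rot": [0,0,0]},
])

```text
t: 15.82
ee_pos: [0.475, 0.2595, 0.0662]
orientation: [180.0, 0.0, 104.5]
contact_force: [0.3, 0.2, -2.9]
opening: 0.0494
grasp_force: 8.8
```

Request:
servo_tool([
  {"travel": [0,0,0],"delta_rot": [0,0,0]},
  {"travel": [0,0,0],"delta_rot": [0,0,0]},
  {"travel": [0,0,0],"delta_rot": [0,0,0]},
], fingers=109)

```text
t: 16.07
ee_pos: [0.4747, 0.2597, 0.0663]
orientation: [180.0, -0.0, 104.5]
contact_force: [-0.7, -0.1, -2.0]
opening: 0.049
grasp_force: 8.9
```

Not clamped yet, because that rise came from bench contact. I'll continue closing while rising slightly.

Request:
servo_tool([
  {"travel": [0,0,0.0005],"delta_rot": [0,0,0]},
  {"travel": [0,0,0.0005],"delta_rot": [0,0,0]},
  {"travel": [0,0,0.0005],"delta_rot": [0,0,0]},
  {"travel": [0,0,0.0005],"delta_rot": [0,0,0]},
], fingers=113)

```text
t: 16.4
ee_pos: [0.4746, 0.2596, 0.0668]
orientation: [-180.0, 0.0, 104.5]
contact_force: [-0.5, 0.5, -3.8]
opening: 0.0476
grasp_force: 9.3
```

Request:
servo_tool([
  {"travel": [0,0,0.0005],"delta_rot": [0,0,0]},
  {"travel": [0,0,0.0005],"delta_rot": [0,0,0]},
  {"travel": [0,0,0.0005],"delta_rot": [0,0,0]},
  {"travel": [0,0,0.0005],"delta_rot": [0,0,0]},
], fingers=116)

```text
t: 16.73
ee_pos: [0.4746, 0.2596, 0.0672]
orientation: [-180.0, 0.0, 104.5]
contact_force: [-1.1, 0.3, -4.4]
opening: 0.0461
grasp_force: 10.6
```

Request:
servo_tool([
  {"travel": [0,0,0],"delta_rot": [0,0,0]},
  {"travel": [0,0,0],"delta_rot": [0,0,0]},
  {"travel": [0,0,0],"delta_rot": [0,0,0]},
  {"travel": [0,0,0],"delta_rot": [0,0,0]},
], fingers=118)

```text
t: 17.07
ee_pos: [0.4747, 0.2597, 0.0673]
orientation: [180.0, -0.0, 104.5]
contact_force: [-0.3, -0.4, -3.4]
opening: 0.0459
grasp_force: 11.5
```

Request:
servo_tool([
  {"travel": [0,0,0],"delta_rot": [0,0,0]},
  {"travel": [0,0,0],"delta_rot": [0,0,0]},
  {"travel": [0,0,0],"delta_rot": [0,0,0]},
  {"travel": [0,0,0],"delta_rot": [0,0,0]},
], fingers=120)

```text
t: 17.4
ee_pos: [0.4747, 0.2597, 0.0673]
orientation: [-180.0, 0.0, 104.5]
contact_force: [-0.2, 0.5, -4.5]
opening: 0.0456
grasp_force: 12.3
```

Request:
servo_tool([
  {"travel": [0,0,0],"delta_rot": [0,0,0]},
  {"travel": [0,0,0],"delta_rot": [0,0,0]},
  {"travel": [0,0,0],"delta_rot": [0,0,0]},
  {"travel": [0,0,0],"delta_rot": [0,0,0]},
], fingers=123)

```text
t: 17.73
ee_pos: [0.4747, 0.2597, 0.0673]
orientation: [180.0, -0.0, 104.5]
contact_force: [-0.5, 0.6, -2.6]
opening: 0.0441
grasp_force: 13.9
```

Request:
servo_tool([
  {"travel": [0,0,0.001],"delta_rot": [0,0,0]},
  {"travel": [0,0,0.002],"delta_rot": [0,0,0]},
  {"travel": [0,0,0.003],"delta_rot": [0,0,0]},
  {"travel": [0,0,0.004],"delta_rot": [0,0,0]},
  {"travel": [0,0,0.005],"delta_rot": [0,0,0]},
  {"travel": [0,0,0.005],"delta_rot": [0,0,0]},
  {"travel": [0,0,0.005],"delta_rot": [0,0,0]},
])

```text
t: 18.32
ee_pos: [0.4747, 0.2597, 0.0724]
orientation: [180.0, -0.0, 104.5]
contact_force: [-0.3, 0.4, -2.4]
opening: 0.0443
grasp_force: 13.7
```

```bash
python3 - <<'E'
from h import *
im=snap('scene','s12.png').astype(int); t=snap('top','t12.png').astype(int); r=robot.read_state();print(r['t'],r['ee_pos'],r['contact_force'],r['opening'],r['grasp_force'])
print(im[262:286,382:406].mean(2).astype(int))
E
```

```text
18.4167 [0.47463722 0.25966412 0.07229364] [-0.90308638 -0.07415206 -3.06488722] 0.04457140117814582 13.683437258005142
[[ 86  91  99  99  97  93  89  87  87  86  87  86  85  86  86  87  86  86
   86  87  86  84  84  85]
 [ 87  92  99 100 100  95  87  87  86  85  87  87  88  87  87  86  86  86
   86  86  86  86  85  84]
 [ 91  93  96  98  98  91  87  86  86  86  85  86  86  86  86  86  87  89
   89  89  88  86  88  88]
 [107  97  96  96  98  91  86  85  86  84  84  83  84  86  86  85  86  87
   93 100  99  98  97  92]
 [109 106 104  98  97  90  90  97  89  86 100 106  91  83  86  84  85  88
   92  98  98  98  96  87]
 [109 109 107  98  97  88  91  95  93 117 135 131 125 115  92  84  86  88
   93  96  96  97  97  86]
 [107 108 105  98  98  89  86  87 108 137 133 124 128 134 123  84  85  89
   93  95  95  95  96  92]
 [107 107 105  98  97  87  86  86 109 138 130 116 125 137 123  82  85  92
  104 101  92  95 103 109]
 [107 107 104  96  97  87  87  84 103 134 136 134 135 138 124  84  85  98
  126 132 120 100 102 110]
 [107 108 105  95  93  87  86  85  93 118 136 137 137 127 102  84  86  
[... 744 characters left out ...]
06  92  87  86  97 110 110 109 108 109 109 110 107  93  85  89 103
  107 104  94 100 106 107]
 [108 108 104 100  97 104 109 110 109 109 108 109 110 107  92  84  94 108
  107 103  92 100 108 107]
 [101 105 108 108 108 108 108 109 108 109 108 109 109 104  87  85  96 110
  108 100  94 101 108 107]
 [ 91  92 103 105 109 108 108 109 110 108 108 108 109 105 100  97 104 109
  108 101  97 105 107 106]
 [ 69  66  70  76  87  98 108 109 109 109 109 109 108 109 108 109 108 109
  109 107 106 109 108 107]
 [ 62  62  60  61  64  63  70  79  87 101 104 110 110 109 109 109 109 109
  108 108 109 110 108 108]
 [ 65  63  63  61  61  55  55  53  56  66  76  82  91 103 105 111 110 111
  109 109 108 109 108 108]]
```

The clamp is about 4.5 N and the encoder is upright between the jaws with its stub at (393,270). I'll draw it out slowly.

Request:
servo_tool([
  {"travel": [-0.0007,-0.0002,0],"delta_rot": [0,0,0]},
  {"travel": [-0.002,-0.0005,0],"delta_rot": [0,0,0]},
  {"travel": [-0.004,-0.001,0],"delta_rot": [0,0,0]},
  {"travel": [-0.007,-0.0018,0],"delta_rot": [0,0,0]},
  {"travel": [-0.011,-0.0028,0],"delta_rot": [0,0,0]},
  {"travel": [-0.016,-0.0041,0],"delta_rot": [0,0,0]},
  {"travel": [-0.021,-0.0054,0],"delta_rot": [0,0,0]},
  {"travel": [-0.026,-0.0067,0],"delta_rot": [0,0,0]},
  {"travel": [-0.031,-0.008,0],"delta_rot": [0,0,0]},
  {"travel": [-0.036,-0.0093,0],"delta_rot": [0,0,0]},
  {"travel": [-0.041,-0.0106,0],"delta_rot": [0,0,0]},
  {"travel": [-0.046,-0.0119,0],"delta_rot": [0,0,0]},
])

```text
t: 19.42
ee_pos: [0.4282, 0.2476, 0.0724]
orientation: [180.0, 0.0, 104.5]
contact_force: [-0.7, 0.2, -4.5]
opening: 0.0444
grasp_force: 13.7
```

Request:
servo_tool([
  {"travel": [-0.005,-0.0013,0],"delta_rot": [0,0,0]},
  {"travel": [-0.01,-0.0026,0],"delta_rot": [0,0,0]},
  {"travel": [-0.015,-0.0039,0],"delta_rot": [0,0,0]},
  {"travel": [-0.02,-0.0052,0],"delta_rot": [0,0,0]},
  {"travel": [-0.026,-0.0067,0],"delta_rot": [0,0,0]},
  {"travel": [-0.032,-0.0083,0],"delta_rot": [0,0,0]},
  {"travel": [-0.038,-0.0098,0],"delta_rot": [0,0,0]},
  {"travel": [-0.044,-0.0114,0],"delta_rot": [0,0,0]},
  {"travel": [-0.05,-0.013,0],"delta_rot": [0,0,0]},
  {"travel": [-0.055,-0.0143,0],"delta_rot": [0,0,0]},
  {"travel": [-0.058,-0.015,0],"delta_rot": [0,0,0]},
  {"travel": [-0.06,-0.0156,0],"delta_rot": [0,0,0]},
])

```text
t: 20.42
ee_pos: [0.3683, 0.2321, 0.0724]
orientation: [180.0, 0.0, 104.5]
contact_force: [0.4, 1.2, -4.4]
opening: 0.0443
grasp_force: 13.7
```

```bash
python3 - <<'E'
from h import *
np.set_printoptions(precision=4,suppress=True)
im=snap('scene','s13.png').astype(int); t=snap('top','t13.png').astype(int); r=robot.read_state();print(r['t'],r['ee_pos'],r['contact_force'],r['opening'],r['grasp_force'])
# expected stub pixel for encoder at reacher x=147,y=-9
y=np.radians(14.55);c,s=np.cos(y),np.sin(y);X=r['ee_pos'][:2]+[c*.147+s*.009,s*.147-c*.009]
print(X)
K,e,a=cam('scene');p=K@(Ro.from_euler('xyz',a,degrees=True).as_matrix().T@(np.array([*X,.046])-e));p=(p[:2]/p[2]).astype(int);print(p)
print(im[p[1]-12:p[1]+16,p[0]-14:p[0]+14].mean(2).astype(int))
E
```

```text
20.5167 [0.3685 0.2321 0.0724] [-0.4286  0.1927 -4.3671] 0.044236622401419456 13.676657527685165
[0.513  0.2603]
[395 232]
[[ 82  82  80  81  82  88  88  89  91  86  66  67  67  68  67  64  81 142
  184 164 166 173 157  73  78  80  81  83]
 [ 81  82  83  81  83  89  88  88  81  64  64  66  65  66  66  64 104 167
  183 166 169 174 160  76  78  78  81  85]
 [ 79  79  81  82  81  83  88  86  88  81  64  64  65  65  66  63 111 168
  163 165 168 164 134  81  86  84  83  86]
 [ 80  79  79  79  82  88  88  89  82  65  63  64  64  64  62  60 118 184
  178 165 169 165 138  79  85  85  86  88]
 [ 80  79  80  79  81  86  86  88  82  64  65  65  64  64  63  55 120 190
  179 164 168 164 132  79  83  84  83  88]
 [ 81  82  80  81  84  87  85  86  80  64  65  66  65  65  63  59 124 192
  178 164 168 155 106  80  84  83  84  86]
 [ 78  64  74  77  89  93  91  89  81  64  65  65  64  65  63  63 127 191
  178 164 167 152  97  78  81  82  83  82]
 [ 79  52  51  53  58  60  63  69  75  62  65  66  66  64  64  66 128 192
  179 165 168 152  90  75  77  79  80  84]
 [ 79  49  51  51  54  53  53  53  54  53
[... 1599 characters left out ...]
109 109 108 108 106 108 107 108 112  98  93  88  88  88  84  70  58  50
   47  48  53  67  85  80  64  70  81  87]
 [110 109 111 115 112 107 105 107 111  95  93  87  89  89  88  89  87  88
   83  74  75  65  77  71  65  71  78  83]
 [110 109 111 115 115 113 106 107 112  97  94  86  87  87  89  88  88  88
   87  89  99 125 151 126  90  87  84  81]
 [109 110 115 115 115 117 110  96  94  89  94  94  87  88  88  88  87  89
   90  88  95 111 131 128 116 109 107 107]
 [109 110 111 114 114 116 110  95  92  89  99 108  99  89  87  86  89 100
  103  88  96 108 125 119 106 112 112 106]
 [109 112 115 115 115 113 104  93  88  92 108 110 110 106 101 102 106 105
   97  86  92 109 125 116 100 115 122 120]]
```

The encoder is out and carried, stub at about (396.5,237.5). I'll lift above riser height and compute the placing geometry.

Request:
servo_tool([
  {"travel": [0,0,0.001],"delta_rot": [0,0,0]},
  {"travel": [0,0,0.004],"delta_rot": [0,0,0]},
  {"travel": [0,0,0.009],"delta_rot": [0,0,0]},
  {"travel": [0,0,0.017],"delta_rot": [0,0,0]},
  {"travel": [0,0,0.026],"delta_rot": [0,0,0]},
  {"travel": [0,0,0.036],"delta_rot": [0,0,0]},
  {"travel": [0,0,0.046],"delta_rot": [0,0,0]},
  {"travel": [0,0,0.056],"delta_rot": [0,0,0]},
  {"travel": [0,0,0.065],"delta_rot": [0,0,0]},
  {"travel": [0,0,0.072],"delta_rot": [0,0,0]},
  {"travel": [0,0,0.077],"delta_rot": [0,0,0]},
  {"travel": [0,0,0.08],"delta_rot": [0,0,0]},
])

```text
t: 21.52
ee_pos: [0.3689, 0.2323, 0.1531]
orientation: [179.9, -0.0, 104.5]
contact_force: [-0.0, 0.7, -3.3]
opening: 0.0445
grasp_force: 13.7
```

```bash
python3 - <<'E'
from h import *
np.set_printoptions(precision=4,suppress=True)
im=cv2.imread('pics/top0.png').astype(int); cc(im,im.max(2)<70,(340,125,405,195),'mattop')
im2=cv2.imread('pics/scene0.png').astype(int); cc(im2,im2.max(2)<75,(210,190,290,260),'matscene')
m=((im.max(2)<70)*1).astype('uint8')[125:195,340:405]; n,l,st,c=cv2.connectedComponentsWithStats(m); i=1+st[1:,4].argmax();p=np.argwhere(l==i)[:,::-1]; r=cv2.minAreaRect(p.astype('float32'))
print('mat top',onz('top',(r[0][0]+340,r[0][1]+125),.003)); 
m=((im2.max(2)<75)*1).astype('uint8')[190:260,210:290]; n,l,st,c=cv2.connectedComponentsWithStats(m); i=1+st[1:,4].argmax(); cn=cv2.findContours((l==i).astype('uint8'),0,2)[0][0]; q=cv2.approxPolyDP(cn,4,True)[:,0]+[210,190]; P=[onz('scene',x,.003) for x in q];print('mat scene corners',*P,np.mean(P,0))
e=onz('scene',(396.6,237.4),.045);y=np.radians(14.55);d=e[:2]-[.3685,.2321];print('enc scene',e,'rel',np.cos(y)*d[0]+np.sin(y)*d[1],-np.sin(y)*d[0]+np.cos(y)*d[1])
print(robot.read_state()['grasp_force'])
E
```

```text
mattop [ 351  137   45   45 1976] [373.0167 158.9858] ((373.0, 159.0), (44.0, 44.0), 90.0)
matscene [ 221  200   60   50 1695] [251.0932 224.4785] ((250.7353057861328, 223.94117736816406), (41.674156188964844, 47.848106384277344), 30.963756561279297)
mat top [ 0.6512 -0.1716  0.003 ]
mat scene corners [ 0.5825 -0.2405  0.003 ] [ 0.7292 -0.2358  0.003 ] [ 0.7245 -0.1013  0.003 ] [ 0.5803 -0.1061  0.003 ] [ 0.6541 -0.1709  0.003 ]
enc scene [0.5275 0.2683 0.045 ] rel 0.16301785327392193 -0.004956536818075778
13.68336707353592
```

Request:
servo_tool([
  {"travel": [0.001,-0.001,0],"delta_rot": [0,0,-0.1]},
  {"travel": [0.002,-0.003,0],"delta_rot": [0,0,-0.3]},
  {"travel": [0.004,-0.007,0],"delta_rot": [0,0,-0.6]},
  {"travel": [0.007,-0.012,0],"delta_rot": [0,0,-1]},
  {"travel": [0.011,-0.018,0],"delta_rot": [0,0,-1.5]},
  {"travel": [0.016,-0.025,0],"delta_rot": [0,0,-2.1]},
  {"travel": [0.021,-0.033,0],"delta_rot": [0,0,-2.8]},
  {"travel": [0.026,-0.042,0],"delta_rot": [0,0,-3.5]},
  {"travel": [0.031,-0.052,0],"delta_rot": [0,0,-4.3]},
  {"travel": [0.036,-0.062,0],"delta_rot": [0,0,-5.1]},
  {"travel": [0.041,-0.072,0],"delta_rot": [0,0,-6]},
  {"travel": [0.046,-0.082,0],"delta_rot": [0,0,-6.9]},
])

```text
t: 22.52
ee_pos: [0.4152, 0.1488, 0.1523]
orientation: [-180.0, 0.0, 97.5]
contact_force: [0.4, 0.8, -3.9]
opening: 0.0447
grasp_force: 13.7
```

Request:
servo_tool([
  {"travel": [0.005,-0.01,0],"delta_rot": [0,0,-0.9]},
  {"travel": [0.01,-0.021,0],"delta_rot": [0,0,-1.8]},
  {"travel": [0.015,-0.032,0],"delta_rot": [0,0,-2.7]},
  {"travel": [0.02,-0.043,0],"delta_rot": [0,0,-3.6]},
  {"travel": [0.025,-0.054,0],"delta_rot": [0,0,-4.5]},
  {"travel": [0.03,-0.065,0],"delta_rot": [0,0,-5.4]},
  {"travel": [0.034,-0.076,0],"delta_rot": [0,0,-6.3]},
  {"travel": [0.038,-0.087,0],"delta_rot": [0,0,-7.2]},
  {"travel": [0.042,-0.098,0],"delta_rot": [0,0,-8.1]},
  {"travel": [0.046,-0.109,0],"delta_rot": [0,0,-9]},
  {"travel": [0.049,-0.12,0],"delta_rot": [0,0,-9.9]},
  {"travel": [0.052,-0.131,0],"delta_rot": [0,0,-10.8]},
])

```text
t: 23.52
ee_pos: [0.467, 0.0181, 0.1523]
orientation: [-180.0, -0.0, 86.7]
contact_force: [0.2, -0.6, -3.8]
opening: 0.0446
grasp_force: 13.7
```

Request:
servo_tool([
  {"travel": [0.003,-0.011,0],"delta_rot": [0,0,-0.9]},
  {"travel": [0.006,-0.022,0],"delta_rot": [0,0,-1.8]},
  {"travel": [0.009,-0.033,0],"delta_rot": [0,0,-2.7]},
  {"travel": [0.012,-0.044,0],"delta_rot": [0,0,-3.6]},
  {"travel": [0.015,-0.055,0],"delta_rot": [0,0,-4.5]},
  {"travel": [0.018,-0.066,0],"delta_rot": [0,0,-5.5]},
  {"travel": [0.021,-0.077,0],"delta_rot": [0,0,-6.5]},
  {"travel": [0.024,-0.088,0],"delta_rot": [0,0,-7.5]},
  {"travel": [0.027,-0.099,0],"delta_rot": [0,0,-8.4]},
  {"travel": [0.03,-0.109,0],"delta_rot": [0,0,-9.3]},
  {"travel": [0.032,-0.118,0],"delta_rot": [0,0,-10.1]},
  {"travel": [0.033,-0.125,0],"delta_rot": [0,0,-10.7]},
])

```text
t: 24.52
ee_pos: [0.5, -0.1071, 0.1523]
orientation: [180.0, 0.0, 76.0]
contact_force: [-0.3, -0.6, -2.8]
opening: 0.0445
grasp_force: 13.7
```

Request:
servo_tool([
  {"travel": [0.0005,-0.006,0],"delta_rot": [0,0,-0.3]},
  {"travel": [0.001,-0.011,0],"delta_rot": [0,0,-0.5]},
  {"travel": [0.001,-0.014,0],"delta_rot": [0,0,-0.6]},
  {"travel": [0.001,-0.016,0],"delta_rot": [0,0,-0.6]},
  {"travel": [0.001,-0.0175,0],"delta_rot": [0,0,-0.6]},
  {"travel": [0.001,-0.018,0],"delta_rot": [0,0,-0.6]},
  {"travel": [0.001,-0.018,0],"delta_rot": [0,0,-0.6]},
  {"travel": [0.001,-0.018,-0.002],"delta_rot": [0,0,-0.6]},
  {"travel": [0.001,-0.018,-0.006],"delta_rot": [0,0,-0.6]},
  {"travel": [0.001,-0.018,-0.012],"delta_rot": [0,0,-0.6]},
  {"travel": [0.001,-0.018,-0.018],"delta_rot": [0,0,-0.6]},
  {"travel": [0.001,-0.018,-0.02],"delta_rot": [0,0,-0.6]},
])

```text
t: 25.52
ee_pos: [0.4998, -0.1236, 0.1309]
orientation: [-179.9, 0.0, 75.5]
contact_force: [-0.5, 0.4, -4.2]
opening: 0.0446
grasp_force: 13.7
```

```bash
python3 - <<'E'
from h import *
np.set_printoptions(precision=4,suppress=True,linewidth=200)
im=snap('scene','s14.png').astype(int); t=snap('top','t14.png').astype(int); r=robot.read_state();print(r['t'],r['ee_pos'],r['orientation'],r['contact_force'],r['opening'],r['grasp_force'])
o0={'scene':cv2.imread('pics/scene0.png')[:,:,::-1].astype(int),'top':cv2.imread('pics/top0.png')[:,:,::-1].astype(int)}
for n,i in(('scene',im),('top',t)):
    K,e,a=cam(n);p=K@(Ro.from_euler('xyz',a,degrees=True).as_matrix().T@(np.array([.653,-.171,.105])-e));p=(p[:2]/p[2]).astype(int);print(n,p)
    print(i[p[1]-16:p[1]+16,p[0]-16:p[0]+18].mean(2).astype(int))
E
```

```text
25.6167 [ 0.5001 -0.1237  0.1314] [-179.9032   -0.0001   75.5351] [ 0.0599 -0.5524 -3.3747] 0.044259696824728675 13.69245931506157
scene [247 204]
[[71 70 71 ... 66 77 89]
 [72 72 71 ... 87 74 67]
 [72 71 71 ... 76 74 68]
 ...
 [61 49 39 ... 44 43 44]
 [43 38 40 ... 45 45 46]
 [42 39 39 ... 44 45 44]]
top [378 146]
[[121 121 121 ... 131 131 132]
 [121 121 120 ... 133 133 131]
 [120 121 121 ... 131 131 131]
 ...
 [122 132 115 ... 110 109 108]
 [121 133 117 ... 109 110 109]
 [121 132 115 ... 112 111 108]]
```

```bash
python3 - <<'E'
from h import *
np.set_printoptions(precision=4,suppress=True,linewidth=220)
uv={}
for n,f,p in(('scene','s14.png',(247,204)),('top','t14.png',(378,146))):
    i=cv2.imread('pics/'+f).astype(int); b=(p[0]-20,p[1]-25,p[0]+20,p[1]+25)
    q=((i.min(2)>75)&(i.max(2)-i.min(2)<28)).astype('uint8')[b[1]:b[3],b[0]:b[2]]
    k,l,st,c=cv2.connectedComponentsWithStats(q)
    for j in range(1,k):
        if st[j,4]>5: print(n,st[j],c[j]+b[:2],onz(n,c[j]+b[:2],.105))
    print('\n'.join(''.join('%4d'%v for v in row) for row in i[p[1]-10:p[1]+14,p[0]-12:p[0]+14].mean(2).astype(int)))
E
```

```text
scene [32 15  8 10 50] [263.52 199.44] [ 0.6158 -0.1375  0.105 ]
scene [19 25  7  6 29] [249.1034 206.2759] [ 0.6573 -0.1636  0.105 ]
  68  69  70  71  69  70  70  71  72  74  68  50  45  44  48  59  73  73  72  72  73  73  73  74  74  74
  69  71  69  69  69  70  70  70  71  66  52  43  45  45  45  45  53  67  72  71  72  71  72  74  73  74
  68  69  69  70  69  69  70  71  71  65  47  40  45  45  44  45  46  51  66  75  73  71  70  70  72  71
  69  68  70  69  69  69  69  69  69  66  44  34  39  43  43  44  44  45  50  58  70  77  74  71  69  69
  73  73  71  70  71  71  72  71  72  70  52  32  35  40  45  43  45  43  46  46  49  65  77  75  71  68
  73  74  75  75  74  75  74  74  76  74  57  40  55  76  76  72  51  43  45  45  46  48  63  77  75 127
  76  74  75  75  75  74  75  76  69  45  40  44  50  67  73  56  45  42  45  45  43  45  46  65 133 188
  73  75  75  74  74  75  76  71  50  36  36  43  63  73  55  43  40  37  43  44  46  45  46  44  77 146
  72  72  72  75  75  73  73  58  37  38  44  62  72  57  42  39  37  38  36  39  46  45  45  44  43  61
  73  71  72  71  71 
[... 3579 characters left out ...]
12 106 100 106 118 123 123 122 120 119 116 115 113 112 111 109 107 105
 117 118 118 117 117 117 117 116 115 108  99 101 115 123 125 123 122 121 119 116 114 112 111 111 109 107
 116 120 120 120 119 120 120 120 119 113 102 102 117 124 128 126 125 121 120 117 114 113 113 113 113 110
 117 123 123 123 123 120 123 122 122 117 107 103 114 125 128 126 124 123 120 118 115 114 113 113 113 112
 117 125 126 126 124 126 125 124 126 121 111 102 110 122 128 127 125 123 118 117 115 114 113 113 113 111
 115 125 127 127 128 127 128 127 127 124 117 101 104 118 125 125 122 118 117 115 114 115 114 113 112 111
 113 125 129 130 129 129 129 130 130 129 121 103 101 115 122 122 118 117 115 115 115 114 114 113 112 111
```

The encoder is about 5–7 mm from the mat centre. I'll lower it slowly.

Request:
servo_tool([
  {"travel": [0,-0.002,-0.001],"delta_rot": [0,0,0]},
  {"travel": [0,-0.004,-0.003],"delta_rot": [0,0,0]},
  {"travel": [0,-0.005,-0.007],"delta_rot": [0,0,0]},
  {"travel": [0,-0.005,-0.013],"delta_rot": [0,0,0]},
  {"travel": [0,-0.005,-0.02],"delta_rot": [0,0,0]},
  {"travel": [0,-0.005,-0.028],"delta_rot": [0,0,0]},
  {"travel": [0,-0.005,-0.036],"delta_rot": [0,0,0]},
  {"travel": [0,-0.005,-0.043],"delta_rot": [0,0,0]},
  {"travel": [0,-0.005,-0.049],"delta_rot": [0,0,0]},
  {"travel": [0,-0.005,-0.054],"delta_rot": [0,0,0]},
  {"travel": [0,-0.005,-0.057],"delta_rot": [0,0,0]},
  {"travel": [0,-0.005,-0.058],"delta_rot": [0,0,0]},
])

```text
t: 26.62
ee_pos: [0.5004, -0.1287, 0.0737]
orientation: [-180.0, -0.0, 75.5]
contact_force: [-0.3, 0.6, -4.1]
opening: 0.0444
grasp_force: 13.7
```

Request:
servo_tool([
  {"travel": [0,0,-0.0005],"delta_rot": [0,0,0]},
  {"travel": [0,0,-0.001],"delta_rot": [0,0,0]},
  {"travel": [0,0,-0.001],"delta_rot": [0,0,0]},
  {"travel": [0,0,-0.001],"delta_rot": [0,0,0]},
])

```text
t: 26.95
ee_pos: [0.5009, -0.1289, 0.0736]
orientation: [180.0, 0.0, 75.5]
contact_force: [0.3, -1.2, -3.4]
opening: 0.0445
grasp_force: 13.7
```

Request:
servo_tool([
  {"travel": [0,0,-0.0005],"delta_rot": [0,0,0]},
  {"travel": [0,0,-0.001],"delta_rot": [0,0,0]},
  {"travel": [0,0,-0.001],"delta_rot": [0,0,0]},
  {"travel": [0,0,-0.001],"delta_rot": [0,0,0]},
])

```text
t: 27.28
ee_pos: [0.5007, -0.1288, 0.0723]
orientation: [180.0, -0.0, 75.5]
contact_force: [0.7, -0.6, -3.6]
opening: 0.0446
grasp_force: 13.7
```

Request:
servo_tool([
  {"travel": [0,0,-0.0005],"delta_rot": [0,0,0]},
  {"travel": [0,0,-0.001],"delta_rot": [0,0,0]},
  {"travel": [0,0,-0.001],"delta_rot": [0,0,0]},
  {"travel": [0,0,-0.001],"delta_rot": [0,0,0]},
])

```text
t: 27.62
ee_pos: [0.5006, -0.1288, 0.0712]
orientation: [-180.0, -0.0, 75.5]
contact_force: [-0.4, -0.7, -3.9]
opening: 0.0444
grasp_force: 13.7
```

Request:
servo_tool([
  {"travel": [0,0,-0.0005],"delta_rot": [0,0,0]},
  {"travel": [0,0,-0.0005],"delta_rot": [0,0,0]},
  {"travel": [0,0,-0.0005],"delta_rot": [0,0,0]},
  {"travel": [0,0,-0.0005],"delta_rot": [0,0,0]},
])

```text
t: 27.95
ee_pos: [0.5007, -0.1288, 0.0708]
orientation: [180.0, -0.0, 75.5]
contact_force: [-0.5, -0.3, -3.5]
opening: 0.0443
grasp_force: 13.7
```

Request:
servo_tool([
  {"travel": [0,0,-0.0005],"delta_rot": [0,0,0]},
  {"travel": [0,0,-0.0005],"delta_rot": [0,0,0]},
  {"travel": [0,0,-0.0005],"delta_rot": [0,0,0]},
  {"travel": [0,0,-0.0005],"delta_rot": [0,0,0]},
])

```text
t: 28.28
ee_pos: [0.5007, -0.1289, 0.0703]
orientation: [180.0, -0.0, 75.5]
contact_force: [-0.4, 0.3, -3.3]
opening: 0.0442
grasp_force: 13.7
```

Request:
servo_tool([
  {"travel": [0,0,-0.0005],"delta_rot": [0,0,0]},
  {"travel": [0,0,-0.0005],"delta_rot": [0,0,0]},
  {"travel": [0,0,-0.0005],"delta_rot": [0,0,0]},
  {"travel": [0,0,-0.0005],"delta_rot": [0,0,0]},
])

```text
t: 28.62
ee_pos: [0.5007, -0.1288, 0.07]
orientation: [180.0, 0.0, 75.5]
contact_force: [-1.3, -0.5, -1.0]
opening: 0.0448
grasp_force: 14.6
```

Request:
servo_tool([
  {"travel": [0,0,-0.0005],"delta_rot": [0,0,0]},
  {"travel": [0,0,-0.0005],"delta_rot": [0,0,0]},
  {"travel": [0,0,-0.0005],"delta_rot": [0,0,0]},
  {"travel": [0,0,-0.0005],"delta_rot": [0,0,0]},
])

```text
t: 28.95
ee_pos: [0.5007, -0.1289, 0.0694]
orientation: [180.0, 0.0, 75.5]
contact_force: [-3.1, -0.2, 1.9]
opening: 0.0442
grasp_force: 15.3
```

The encoder is in contact with the mat. I'll open the jaws in steps.

Request:
servo_tool([
  {"travel": [0,0,0],"delta_rot": [0,0,0]},
  {"travel": [0,0,0],"delta_rot": [0,0,0]},
  {"travel": [0,0,0],"delta_rot": [0,0,0]},
], fingers=118)

```text
t: 29.2
ee_pos: [0.5011, -0.129, 0.0694]
orientation: [180.0, -0.0, 75.5]
contact_force: [-0.4, -0.3, -1.2]
opening: 0.0456
grasp_force: 11.8
```

Request:
servo_tool([
  {"travel": [0,0,0],"delta_rot": [0,0,0]},
  {"travel": [0,0,0],"delta_rot": [0,0,0]},
  {"travel": [0,0,0],"delta_rot": [0,0,0]},
  {"travel": [0,0,0],"delta_rot": [0,0,0]},
], fingers=108)

```text
t: 29.53
ee_pos: [0.5004, -0.1288, 0.0691]
orientation: [-180.0, -0.0, 75.5]
contact_force: [-0.2, -0.3, -3.2]
opening: 0.0495
grasp_force: 8.6
```

Request:
servo_tool([
  {"travel": [0,0,0],"delta_rot": [0,0,0]},
  {"travel": [0,0,0],"delta_rot": [0,0,0]},
  {"travel": [0,0,0],"delta_rot": [0,0,0]},
  {"travel": [0,0,0],"delta_rot": [0,0,0]},
], fingers=92)

```text
t: 29.87
ee_pos: [0.5007, -0.1288, 0.0693]
orientation: [180.0, -0.0, 75.5]
contact_force: [0.3, 0.6, -2.6]
opening: 0.0546
grasp_force: 8.1
```

```bash
python3 - <<'E'
from h import *
im=snap('scene','s15.png').astype(int); r=robot.read_state();print(r['t'],r['ee_pos'],r['contact_force'],r['opening'],r['grasp_force'])
p=(248,223)
print('\n'.join(''.join('%4d'%v for v in row) for row in im[p[1]-14:p[1]+18,p[0]-16:p[0]+18].mean(2).astype(int)))
E
```

```text
29.9167 [ 0.50068426 -0.12881975  0.06929792] [-0.86119777  0.53352828 -2.42258234] 0.05454140695338822 8.102477341890335
  67  66  77  97  99  89  45  42  43  43  39  38  38  39  39  40  37  54  76  76  69  43  46  45  44  46  44  39  46 121 187 185 183 185
  91  94  96 100  90  50  42  43  44  41  38  40  39  39  40  38  37  52  68  61  47  41  44  45  45  45  46  46 123 192 187 186 185 186
  97  95  94  87  57  41  42  43  43  45  43  44  39  39  38  36  43  60  60  46  42  38  39  45  45  45  45  43  59 134 195 190 188 179
 102 102  94  73  45  42  43  44  43  45  45  46  43  40  37  48  63  54  47  44  37  38  35  38  43  46  46  44  43  53 104 164 179 135
 101 103  92  48  42  44  43  45  44  44  43  43  42  40  57  72  55  43  41  37  36  37  37  34  37  40  44  43  44  42  47  72 104 120
  98  90  55  42  43  45  44  44  44  46  43  44  47  62  73  54  40  34  33  34  35  35  37  36  36  38  40  42  44  45  43  44  53  70
  95  73  45  44  43  44  44  45  43  45  45  46  62  72  54  36  67 118 141 128  60  34  35  37  34  36  36  39  41  44  44  45  44  48
  89  50  43  45  4
[... 2705 characters left out ...]
 45  46  46  46
  45  46  45  45  44  44  45  45  45  44  44  44  46  45  45  44  44  44  43  44  44  43  44  42  45  43  43  43  44  45  45  45  46  45
  44  45  44  44  45  44  44  45  43  45  46  45  44  45  46  43  45  44  44  44  43  43  45  44  45  42  43  44  44  45  45  44  46  45
  42  45  45  46  44  43  45  45  44  44  45  44  46  44  44  44  45  45  44  43  44  45  44  43  43  43  44  43  45  44  46  45  44  44
  53  42  44  43  44  44  45  46  47  46  45  46  45  46  46  46  45  45  45  45  45  44  42  43  43  44  44  44  46  45  46  46  44  45
  92  87  88  61  40  44  44  43  44  45  44  45  46  46  45  46  46  44  45  44  45  46  45  44  44  46  45  45  46  45  45  45  43  54
```

The encoder stands upright on the mat with its stub at (250,217). I'll open further, centre the jaws around it, then back out.

Request:
servo_tool([
  {"travel": [0,0,0.0005],"delta_rot": [0,0,0]},
  {"travel": [0,0,0.001],"delta_rot": [0,0,0]},
  {"travel": [-0.0003,-0.001,0.001],"delta_rot": [0,0,0]},
  {"travel": [-0.0007,-0.0027,0.001],"delta_rot": [0,0,0]},
  {"travel": [-0.0011,-0.0043,0.001],"delta_rot": [0,0,0]},
  {"travel": [-0.0013,-0.005,0.001],"delta_rot": [0,0,0]},
  {"travel": [-0.0013,-0.005,0.001],"delta_rot": [0,0,0]},
], fingers=78)

```text
t: 30.5
ee_pos: [0.4992, -0.1343, 0.0703]
orientation: [-180.0, 0.0, 75.5]
contact_force: [-0.8, -0.6, -3.3]
opening: 0.0593
grasp_force: 7.6
```

Request:
servo_tool([
  {"travel": [-0.001,0.0003,0],"delta_rot": [0,0,0]},
  {"travel": [-0.003,0.0008,0],"delta_rot": [0,0,0]},
  {"travel": [-0.006,0.0015,0],"delta_rot": [0,0,0]},
  {"travel": [-0.01,0.0026,0],"delta_rot": [0,0,0]},
  {"travel": [-0.016,0.0041,0],"delta_rot": [0,0,0]},
  {"travel": [-0.023,0.0059,0],"delta_rot": [0,0,0]},
  {"travel": [-0.031,0.008,0],"delta_rot": [0,0,0]},
  {"travel": [-0.039,0.0101,0],"delta_rot": [0,0,0]},
  {"travel": [-0.047,0.0121,0],"delta_rot": [0,0,0]},
  {"travel": [-0.055,0.0142,0],"delta_rot": [0,0,0]},
  {"travel": [-0.062,0.016,0],"delta_rot": [0,0,0]},
  {"travel": [-0.066,0.017,0],"delta_rot": [0,0,0]},
])

```text
t: 31.5
ee_pos: [0.432, -0.1166, 0.0702]
orientation: [-180.0, 0.0, 75.5]
contact_force: [0.6, 0.9, -2.3]
opening: 0.0597
grasp_force: 7.6
```

```bash
python3 - <<'E'
from h import *
im=snap('scene','s16.png').astype(int); r=robot.read_state();print(r['t'],r['ee_pos'],r['orientation'],r['contact_force'],r['opening'],r['grasp_force'])
print(onz('scene',(250.2,217.3),.042))
b=im[200:245,225:285]; q=((b.min(2)>85)&(b.max(2)-b.min(2)<30)).astype('uint8'); k,l,st,c=cv2.connectedComponentsWithStats(q)
for j in range(1,k):
    if st[j,4]>4: print(st[j],c[j]+[225,200],onz('scene',c[j]+[225,200],.042))
E
```

```text
31.55 [ 0.43152983 -0.11653319  0.07017477] [-1.79919420e+02  2.41449332e-02  7.55334421e+01] [-1.13520353  0.01097498 -3.23575677] 0.05921792078248831 7.704441100358963
[ 0.65564752 -0.16852227  0.042     ]
[22 15  7  5 27] [249.81481481 217.03703704] [ 0.65530961 -0.17011443  0.042     ]
```

The encoder stayed put, about 2 mm from the mat centre. I'll lift the reacher and carry it away to the right, gently.

Request:
servo_tool([
  {"travel": [0,0,0.002],"delta_rot": [0,0,0]},
  {"travel": [0,0,0.006],"delta_rot": [0,0,0]},
  {"travel": [0,0,0.013],"delta_rot": [0,0,0]},
  {"travel": [0,0,0.022],"delta_rot": [0,0,0]},
  {"travel": [0,0,0.032],"delta_rot": [0,0,0]},
  {"travel": [0,0,0.042],"delta_rot": [0,0,0]},
  {"travel": [0,0,0.05],"delta_rot": [0,0,0]},
  {"travel": [0,-0.002,0.055],"delta_rot": [0,0,-0.3]},
  {"travel": [0.001,-0.006,0.058],"delta_rot": [0,0,-0.8]},
  {"travel": [0.002,-0.012,0.06],"delta_rot": [0,0,-1.5]},
  {"travel": [0.004,-0.02,0.06],"delta_rot": [0,0,-2.2]},
  {"travel": [0.006,-0.029,0.06],"delta_rot": [0,0,-3]},
])

```text
t: 32.55
ee_pos: [0.4393, -0.1467, 0.1301]
orientation: [-180.0, 0.0, 72.5]
contact_force: [0.9, 0.2, -2.5]
opening: 0.0593
grasp_force: 7.6
```

Request:
servo_tool([
  {"travel": [0.002,-0.01,0],"delta_rot": [0,0,-0.8]},
  {"travel": [0.004,-0.021,0],"delta_rot": [0,0,-1.6]},
  {"travel": [0.006,-0.032,0],"delta_rot": [0,0,-2.4]},
  {"travel": [0.008,-0.043,0],"delta_rot": [0,0,-3.2]},
  {"travel": [0.01,-0.054,0],"delta_rot": [0,0,-4]},
  {"travel": [0.012,-0.065,0],"delta_rot": [0,0,-4.8]},
  {"travel": [0.014,-0.076,0],"delta_rot": [0,0,-5.6]},
  {"travel": [0.016,-0.087,0],"delta_rot": [0,0,-6.4]},
  {"travel": [0.018,-0.098,0],"delta_rot": [0,0,-7.2]},
  {"travel": [0.02,-0.109,0],"delta_rot": [0,0,-8]},
  {"travel": [0.022,-0.12,0],"delta_rot": [0,0,-8.6]},
  {"travel": [0.024,-0.13,0],"delta_rot": [0,0,-9]},
])

```text
t: 33.55
ee_pos: [0.4635, -0.2771, 0.1303]
orientation: [-180.0, 0.0, 63.5]
contact_force: [-0.2, -0.6, -3.0]
opening: 0.0591
grasp_force: 7.6
```

Request:
servo_tool([
  {"travel": [0.001,-0.009,0],"delta_rot": [0,0,0]},
  {"travel": [0.002,-0.016,0],"delta_rot": [0,0,0]},
  {"travel": [0.003,-0.021,0],"delta_rot": [0,0,0]},
  {"travel": [0.003,-0.024,0],"delta_rot": [0,0,0]},
  {"travel": [0.003,-0.025,-0.003],"delta_rot": [0,0,0]},
  {"travel": [0.003,-0.025,-0.009],"delta_rot": [0,0,0]},
  {"travel": [0.003,-0.025,-0.018],"delta_rot": [0,0,0]},
  {"travel": [0.003,-0.025,-0.028],"delta_rot": [0,0,0]},
  {"travel": [0.003,-0.025,-0.038],"delta_rot": [0,0,0]},
  {"travel": [0.003,-0.025,-0.048],"delta_rot": [0,0,0]},
  {"travel": [0.003,-0.025,-0.055],"delta_rot": [0,0,0]},
  {"travel": [0.003,-0.025,-0.058],"delta_rot": [0,0,0]},
])

```text
t: 34.55
ee_pos: [0.4656, -0.3002, 0.0706]
orientation: [-179.9, -0.0, 63.5]
contact_force: [0.7, -0.3, -2.6]
opening: 0.0594
grasp_force: 7.6
```

Request:
servo_tool([
  {"travel": [0,0,-0.001],"delta_rot": [0,0,0]},
  {"travel": [0,0,-0.002],"delta_rot": [0,0,0]},
  {"travel": [0,0,-0.003],"delta_rot": [0,0,0]},
  {"travel": [0,0,-0.004],"delta_rot": [0,0,0]},
  {"travel": [0,0,-0.005],"delta_rot": [0,0,0]},
  {"travel": [0,0,-0.005],"delta_rot": [0,0,0]},
])

```text
t: 35.05
ee_pos: [0.4664, -0.3009, 0.0674]
orientation: [180.0, 0.0, 63.5]
contact_force: [-0.8, -0.4, -2.5]
opening: 0.0594
grasp_force: 7.6
```

Request:
servo_tool([
  {"travel": [0,0,-0.001],"delta_rot": [0,0,0]},
  {"travel": [0,0,-0.002],"delta_rot": [0,0,0]},
  {"travel": [0,0,-0.002],"delta_rot": [0,0,0]},
  {"travel": [0,0,-0.002],"delta_rot": [0,0,0]},
])

```text
t: 35.38
ee_pos: [0.4664, -0.3008, 0.0653]
orientation: [-180.0, -0.0, 63.5]
contact_force: [0.3, 0.1, -1.6]
opening: 0.0593
grasp_force: 7.6
```

Request:
servo_tool([
  {"travel": [0,0,-0.001],"delta_rot": [0,0,0]},
  {"travel": [0,0,-0.002],"delta_rot": [0,0,0]},
  {"travel": [0,0,-0.002],"delta_rot": [0,0,0]},
  {"travel": [0,0,-0.002],"delta_rot": [0,0,0]},
])

```text
t: 35.72
ee_pos: [0.4663, -0.3008, 0.0632]
orientation: [-180.0, -0.0, 63.5]
contact_force: [-0.4, 0.2, -2.3]
opening: 0.0593
grasp_force: 7.6
```

Request:
servo_tool([
  {"travel": [0,0,-0.001],"delta_rot": [0,0,0]},
  {"travel": [0,0,-0.001],"delta_rot": [0,0,0]},
  {"travel": [0,0,-0.001],"delta_rot": [0,0,0]},
  {"travel": [0,0,-0.001],"delta_rot": [0,0,0]},
])

```text
t: 36.05
ee_pos: [0.4665, -0.3009, 0.0625]
orientation: [180.0, 0.0, 63.5]
contact_force: [-0.2, 0.2, 1.7]
opening: 0.0592
grasp_force: 8.3
```

Request:
servo_tool([
  {"travel": [0,0,-0.001],"delta_rot": [0,0,0]},
  {"travel": [0,0,-0.001],"delta_rot": [0,0,0]},
  {"travel": [0,0,-0.001],"delta_rot": [0,0,0]},
  {"travel": [0,0,-0.001],"delta_rot": [0,0,0]},
])

```text
t: 36.38
ee_pos: [0.4665, -0.3009, 0.0622]
orientation: [180.0, 0.0, 63.5]
contact_force: [-3.7, 2.6, 8.9]
opening: 0.0594
grasp_force: 9.6
```

It is on the bench. I'll release it and check that it stands flat.

Request:
servo_tool([
  {"travel": [0,0,0],"delta_rot": [0,0,0]},
  {"travel": [0,0,0],"delta_rot": [0,0,0]},
  {"travel": [0,0,0],"delta_rot": [0,0,0]},
  {"travel": [0,0,0],"delta_rot": [0,0,0]},
], fingers=50)

```text
t: 36.72
ee_pos: [0.4665, -0.3009, 0.0613]
orientation: [180.0, -0.0, 63.5]
contact_force: [0.4, -0.4, 0.1]
opening: 0.0688
grasp_force: 0.0
```

Request:
servo_tool([
  {"travel": [0,0,0],"delta_rot": [0,0,0]},
  {"travel": [0,0,0],"delta_rot": [0,0,0]},
  {"travel": [0,0,0],"delta_rot": [0,0,0]},
  {"travel": [0,0,0],"delta_rot": [0,0,0]},
  {"travel": [0,0,0],"delta_rot": [0,0,0]},
  {"travel": [0,0,0],"delta_rot": [0,0,0]},
], fingers=0)

```text
t: 37.22
ee_pos: [0.4664, -0.3008, 0.0613]
orientation: [-180.0, -0.0, 63.5]
contact_force: [0.0, -0.3, -0.2]
opening: 0.0856
grasp_force: 0.0
```

Request:
servo_tool([
  {"travel": [0,0,0.004],"delta_rot": [0,0,0]},
  {"travel": [0,0,0.012],"delta_rot": [0,0,0]},
  {"travel": [0,0,0.022],"delta_rot": [0,0,0]},
  {"travel": [0,0,0.034],"delta_rot": [0,0,0]},
  {"travel": [0,0,0.046],"delta_rot": [0,0,0]},
  {"travel": [0,0,0.058],"delta_rot": [0,0,0]},
  {"travel": [0,0,0.07],"delta_rot": [0,0,0]},
  {"travel": [0,0,0.085],"delta_rot": [0,0,0]},
  {"travel": [0,0,0.1],"delta_rot": [0,0,0]},
  {"travel": [0,0,0.115],"delta_rot": [0,0,0]},
  {"travel": [0,0,0.12],"delta_rot": [0,0,0]},
  {"travel": [0,0,0.12],"delta_rot": [0,0,0]},
])

```text
t: 38.22
ee_pos: [0.4673, -0.3013, 0.1834]
orientation: [179.8, 0.0, 63.5]
contact_force: [-0.1, 0.2, -0.5]
opening: 0.0854
grasp_force: 0.0
```

```bash
python3 - <<'E'
from h import *
np.set_printoptions(precision=4,suppress=True)
im=snap('scene','s17.png').astype(int); r=robot.read_state();print(r['t'],r['ee_pos'],r['contact_force'],r['opening'])
b=im[200:245,225:285]; q=((b.min(2)>85)&(b.max(2)-b.min(2)<30)).astype('uint8'); k,l,st,c=cv2.connectedComponentsWithStats(q)
for j in range(1,k):
    if st[j,4]>4: print('enc',st[j],onz('scene',c[j]+[225,200],.042))
for f in('scene0.png','s17.png'):
    i=cv2.imread('pics/'+f).astype(int); m=(i.max(2)-i.min(2)<25)&(i.max(2)<150)
    q=np.zeros(m.shape,'uint8'); q[135:205,180:275]=m[135:205,180:275]
    k,l,st,c=cv2.connectedComponentsWithStats(q)
    print(f,[ (s.tolist()) for s in st[1:] if s[4]>15])
print('\n'.join(''.join('%4d'%v for v in row) for row in cv2.imread('pics/s17.png')[140:206:2,184:276:3].mean(2).astype(int)))
E
```

```text
38.2667 [ 0.4667 -0.301   0.1821] [ 0.4214 -0.8076 -1.2402] 0.0849899182969386
enc [22 15  6  5 22] [ 0.6556 -0.1699  0.042 ]
scene0.png [[194, 143, 66, 58, 871], [242, 200, 14, 5, 37]]
s17.png [[198, 143, 66, 60, 898], [242, 201, 14, 4, 37]]
  91  86  86  84  83  86  90  90  85  83  84  85  89  88  88  82  66  77  86  87  89  83  85  81  84  86  91  84  85  87  92
  78  83  84  86  86  84  83  88  90  87  84  86  85  86  88  90  88  79  64  84  86  88  79  86  87  83  86  88  90  86  87
  82  78  83  84  87  86  87  84  85  88  89  82  83  86  86  87  90  89  81  80  64  46  45  88  80  87  88  84  86  85  84
  86  79  78  78  83  84  87  88  85  84  88  89  84  82  87  88  86  89  89  87  83  35  45  67  88  81  82  88  88  86  86
  89  86  78  78  80  81  85  86  89  87  86  86  87  86  83  84  87  90  87  90  85  41  41  37  74  90  84  82  85  90  88
  91  81  81  80  79  80  81  83  86  86  89  87  85  85  83  83  84  61  91  90  89  51  39  36  85  69  80  85  82  84  89
  81  83  83  82  82  81  80  80  82  85  86  89  90  87  86  82  82  45  71  88  91  80  38  38  88  86  8
[... 2567 characters left out ...]
 53  40  38  78  97  88  89  98 102  89  90  94 102 103 102 102 107 107  95
  95  96  94  94  94  86  96  89  37 134  71  52  53  60  34  96  93  88  88  97  97  97  98 106  99 100 103 103 103 104 107
  69  94  96  96  93  94  96  71  38  73  54  50  94  94  93  98 102  93  88  98  99 102 104 107 107 102  98 101 105 105 102
  90  69  82  96  96  99  66  66  67  53  51  91  92  92  92 102 100  96  95 105  52  99 107 105 106 108 107 100 100 102 104
  91  93  86  63  92  96  97 103  61  62  89  87  90 100 102 100 103  91  97 103  42  42  53  96 106 105 105 108 106  99 100
  95  90  92  91  71  75  96  97  89  92  85  85  97  96 100 101 101  99 102  64  45  44  43  43  56 109 106 105 108 107 103
```

The reacher's outline matches its original upright stance, and the encoder stands within a few mm of the mat centre. I'll hand in.

```bash
python3 -c "
from station import robot
print(robot.job_done())"
```

```text
the job is handed in; nothing more can be done
None
```

I drew the encoder out and stood it upright on the mat, within a few mm of its centre by the camera. The reacher is back standing on the bench, clear of the mat and the riser. I handed the job in at about 38 s; no verdict came back.

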